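# Fit the spine insert in the lumbar phantom and lower its back hatch

## Task

Get the lumbar puncture phantom ready for the next trainee: stand the spine insert up, fit it in the pocket in the phantom's back by pushing the sprung end clamp back with the insert and lowering it flat onto the pocket floor, so that the clamp holds it against the fixed end. Then take the open hatch by its pull bar, swing it over and lower it gently until it is fully shut; do not let it drop. Leave the mouse, the marker tile and the gel bottle where they are.

Things in the scene. Friction and masses are not known exactly. Their poses are not given: they have to be found in the camera images.
- phantom: skin-coloured prone lower torso, fixed, 370 x 330, 142 high (buttocks 165). Origin: centre of its underside; x along the spine to the waist end, y left, z up. Opening in its back: x -45 to 105, y -50 to 50, rim 140 up; in it a white deck 94 up, and in the deck a pocket, x -15 (fixed end) to 80, y -31 to 31, grey floor 74 up. Sprung clamp in the pocket; behind it a bracket, 120 up, x 84 to 92.
- pocket (a point): point on the pocket floor, 74 above the desk, where the centre of the insert's underside belongs, axes as the phantom's. The pocket's fixed end is 34 from it on the -x side: a 20 high step from the floor up to the deck, with 30 of free deck beyond it.
- clamp_face (a point): middle of the upper edge of the sprung clamp's face, which looks to the phantom's -x: a steel plate 56 wide, 10 thick, with a blue top edge, its top 117 above the desk, about 20 above the deck. Axes as the phantom's. At rest the face is 56 from the fixed end, 12 less than the insert's length.
- clamp (a joint): how far the clamp is pushed back along the phantom's +x, m: 0 at rest, 0.012 with the insert fitted, 0.022 at most. Its spring pushes with 3.6 N at 0 and 0.3 N more for each mm.
- insert: spine insert, 0.26 kg: blue-grey block 68 long (x), 56 wide (y), 34 high (z), on it a bone-coloured ridge 68 long, 14 wide, 28 high (z 34 to 62). Origin: centre of its underside, z towards the ridge. Alike end for end. At the start it lies on a side face, ridge pointing level, origin 28 above the desk. Upright in the pocket it has 3 to spare each side and the ridge ends 4 below the shut hatch.
- hatch (a joint): hatch angle, rad: 0 shut on the rim, 1.57 upright, 2.2 open on its hinge stop, where it leans outwards at the start; nearly free hinge, so let go short of upright it falls shut. Skin-coloured panel, 172 along the hinge, 118 from hinge to edge, 10 thick, about 0.34 kg.
- hatch_hinge (a point): middle of the hatch's hinge line, 145 above the desk, on the phantom's -y side of the opening; the line runs along the phantom's x axis. Axes as the phantom's.
- pull_bar (a point): middle of the hatch's pull bar: round steel, 10 diameter, along the hinge (this point's x), free for 96 between two ears, 151 from the hinge line, with a gap of 27 to the panel's edge. The point turns with the hatch: y from hinge to bar, z out of the outer face. Shut, the bar is 160 above the desk at the phantom's y = 92, with 35 free below it.
- mouse: black computer mouse, 104 x 60 x 35, origin at the centre of its underside, x along its length; to be left alone
- marker_tile: white tile with a black speckle pattern for headset tracking, 75 x 65 x 6, origin at the centre of its underside; to be left alone
- gel_bottle: pump bottle of hand gel with a blue label and white pump, 60 diameter, 150 high, origin at the centre of its underside; to be left alone
Things that resemble listed ones, but are neither listed nor needed, are in the scene too. Several things look just like the insert: the one meant starts farthest to the robot's right.

How it is judged:
On the way, in this order (a step that is already met when the one before it is completed fails the run):
1. the insert stands upright on the pocket floor, held between the fixed end and the clamp and let go, the hatch still open (horizontal distance between insert and pocket below 0.006 m and z of insert in the frame of pocket between -0.004 and 0.004 m and angle between insert's own z axis and vertical below 0.08 rad and angle between the x axis of insert and the x axis of phantom, either way round below 0.12 rad and value of joint clamp above 0.008 m and contact force between the fingers and insert below 0.1 N and value of joint hatch above 1.57 rad), for 0.2 s.
2. the hatch has been swung over past upright and lowered onto the rim (value of joint hatch below 0.03 rad), for 0.1 s.
At the end, for the whole second after the job is handed in: The hatch is shut (within 0.03 rad) and still; the insert stands on the pocket floor within 6 mm of its place and 4 mm in height, upright within 0.08 rad, in line with the pocket within 0.12 rad, the clamp pushed back at least 8 mm by it; both are let go (value of joint hatch below 0.03 rad and velocity of joint hatch below 0.05 rad/s and horizontal distance between insert and pocket below 0.006 m and z of insert in the frame of pocket between -0.004 and 0.004 m and angle between insert's own z axis and vertical below 0.08 rad and angle between the x axis of insert and the x axis of phantom, either way round below 0.12 rad and value of joint clamp above 0.008 m and linear speed of insert below 0.02 m/s); the robot touches nothing.
It fails at once if the hatch drops or is slammed: over the last 0.35 rad it closes faster than 3 rad/s (0.45 m/s at the bar) (value of joint hatch below 0.35 rad and velocity of joint hatch below -3 rad/s).
It fails at once if the mouse is pushed more than 30 mm (distance of mouse from where it was at the start of the episode above 0.03 m).
It fails at once if the marker tile is pushed more than 30 mm (distance of marker_tile from where it was at the start of the episode above 0.03 m).
It fails at once if the gel bottle is pushed more than 30 mm or tipped (distance of gel_bottle from where it was at the start of the episode above 0.03 m or angle between gel_bottle's own z axis and vertical above 0.3 rad).
It also fails if it takes over 61 s, if anything falls off the work surface, if the arm or the gripper's body presses on something with over 40 N, if the wrist force passes 120 N, or if a joint passes its speed limit or range.

## Robot

A 6-joint arm with a two-finger parallel gripper is mounted at the origin on the work surface. World frame = base frame: x ahead of the robot, y to its left, z up, the work surface at z = 0. Lengths are in m, angles in rad, forces in N, time in s.
With the tool pointing down it reaches from about 0.25 to 0.775 m from the base axis. Payload 4 kg.
Tool frame: the origin (TCP) lies at the very end of the fingers, on their centre line; the grasp point (between the pads) lies 19 mm behind it; z points along the fingers, y is the direction in which the jaws open and shut (so a half turn about z gives the same grasp; the last joint's range is limited). The gripper opens to 85 mm and grips with 20 to 120 N. Pads are 22 mm wide; open, the fingers measure 114 mm over their backs; the gripper's body (76 mm by 85 mm) begins 54 mm behind the grasp point. The pads swing forward as they close: fully open they stand 13 mm farther back than shut.
Start: joints at [-0.103, 0.087, 1.371, -0, 1.684, -0.103], TCP at [0.55, -0, 0.231] pointing down, gripper open.
Joint ranges: [-3.1, 3.1], [-0.76, 2.03], [0.27, 2.55], [-1.08, 4.22], [0.17, 2.65], [-2.57, 2.57]. Speed limits (rad/s): [2.79, 2.79, 3.14, 3.14, 3.14, 3.14].

## Interface

Orientations are given as a unit quaternion [x, y, z, w].
In Python, from bench import * gives the robot as it stands. The module is installed in compiled form; this text tells all that it offers.
- The arm moves only by the shell command python3 -m inch 'ROWS' [FORCE]. ROWS is JSON, a list of rows, each a list of 3 entries, a list of its own where there are three numbers: the shift along the tool's x, y, z in mm, then the turn, a rotation vector about the tool's x, y, z in rad, then the gripper's target within -1 to 1 (fully open at 1, half-way at 0, shut at -1). A call has 1 to 12 rows; each row is the pose to reach, as a shift and turn from the pose measured when the call began, along the tool's axes at that moment; what a row does not reach only later rows make up. A row lasts 1/12 s, in which the tool goes at most 41.7 mm and 7.16 degrees, less where a joint would pass 70% of its speed; a pose out of reach is approached as far as the arm can. A call with a gripper value outside its range is refused whole. The fingers move at their own pace and stop on an object; FORCE is the grip in N (left out, the last holds). Time passes only in rows, so rows that repeat a pose let the fingers close. It gives the time, the measured TCP pose, the force and the opening at its end, in the units of the state.
- get_obs(): the state, without advancing time (a new reading comes with each control period).
- get_image(name): name is "scene" or "side" or "wrist"; returns the picture (384x512x3 uint8, red, green, blue); there is no depth.
- camera_model(name): a dict with "fx", "fy", "cx", "cy" (pixels), "R" (3x3) and "t" (3): a world point X has camera coordinates R X + t. Camera axes: x right, y down, z forward; pixel columns grow to the right and rows downward; lengths in m; the calibration is good to about 2 mm. A picture is of the moment at which its call begins: read the wrist's pose just before it. camera_model takes no time and is no camera call; for the wrist camera it gives the pose at the moment of the call.
- close_job(): hands the job in, once; it reports no verdict.
The state is a dict: "time_s": time; "joint_positions": joint angles; "joint_vel": joint speeds; "joint_torque": joint torques, N m; "position": TCP position; "tcp_rot": TCP orientation; "force": force on the tool from outside, world axes, zero at the start; "wrist_torque": the same for the moment, N m; "finger_gap": finger opening in m.
Only numpy, scipy, OpenCV 4.12 (cv2) and the standard library are available. Lean on these libraries where they do the work, as an engineer would, in place of code of your own. Each camera call takes 0.05 s, during which the arm holds its last target.

## Working session

There is one attempt and no reset: what is moved stays moved. The work goes in short steps, Python scripts to look and compute and a shell command to move; the robot and the scene stay as the last step left them, time stands still between calls to the robot, and variables do not carry over. Pictures are saved under pics/ and viewed, and the job is handed in when it is done.

```bash
mkdir -p pics; ls; python3 - <<'E'
from bench import *
import cv2
o=get_obs(); print(o)
for n in ["scene","side","wrist"]:
    m=camera_model(n); print(n,m)
    im=get_image(n); cv2.imwrite(f"pics/{n}0.png",im[:,:,::-1])
E
```

```text
pics
{'time_s': 0.0, 'joint_positions': array([-1.03117602e-01,  8.79853975e-02,  1.37230261e+00, -2.96033907e-05,
        1.68355348e+00, -1.03111583e-01]), 'joint_vel': array([ 2.49729245e-05,  1.84334994e-03,  2.24875467e-04, -2.66427486e-04,
       -1.96566139e-04,  1.98893052e-03]), 'joint_torque': array([ 4.64244640e-04, -3.51862407e+01, -3.13276148e+01,  2.58579206e-05,
        1.07225846e-02,  9.27783418e-06]), 'position': array([5.49502674e-01, 2.75599999e-05, 2.30097956e-01]), 'tcp_rot': array([ 0.70710963,  0.70710304, -0.00072043, -0.00086342]), 'force': array([-0.01087531, -0.14041596, -0.0764774 ]), 'wrist_torque': array([-0.01042043, -0.0195907 , -0.02778035]), 'finger_gap': 0.08553843228477602}
scene {'fx': 358.73211927856767, 'fy': 358.73211927856767, 'cx': 252.86315265084093, 'cy': 194.46785468342082, 'R': array([[ 0.77728429,  0.62914168,  0.00314406],
       [ 0.5194328 , -0.63890678, -0.56743959],
       [-0.35499113,  0.44269501, -0.82340903]]), 't': array([-0.40975607, -0.1754221 ,  1.63264702])}
side {'fx': 391.4844889197431, 'fy': 391.4844889197431, 'cx': 255.17410505585048, 'cy': 189.2919758009237, 'R': array([[-0.78880296, -0.61434416, -0.01926526],
       [-0.41863694,  0.55994104, -0.71498891],
       [ 0.45003667, -0.55592022, -0.6988703 ]]), 't': array([0.4298841 , 0.28970392, 1.16374011])}
wrist {'fx': 322.1939871735299, 'fy': 322.1939871735299, 'cx': 260.3754352813279, 'cy': 191.6963204531859, 'R': array([[ 9.99995739e-01,  6.10915975e-04, -2.85461756e-03],
       [ 1.41196546e-03, -9.57087089e-01,  2.89797017e-01],
       [-2.55507599e-03, -2.89799812e-01, -9.57083873e-01]]), 't': array([-0.54819577, -0.03773171,  0.37948236])}
```

View pics/scene0.png

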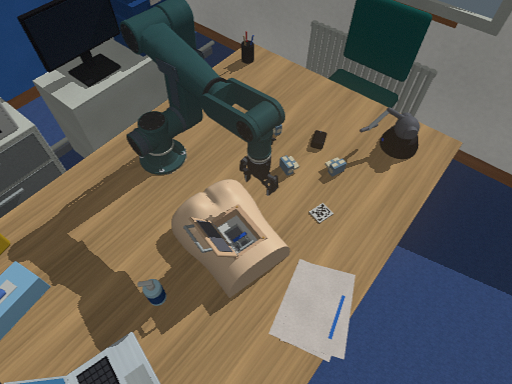

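View pics/side0.png

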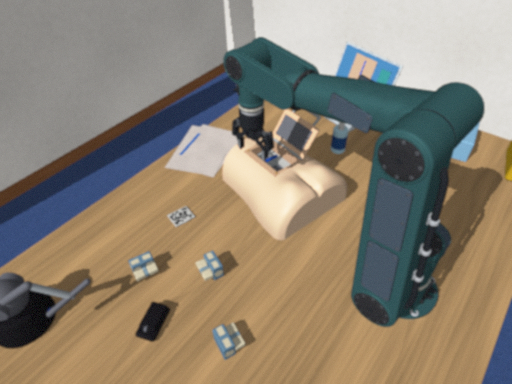

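View pics/wrist0.png

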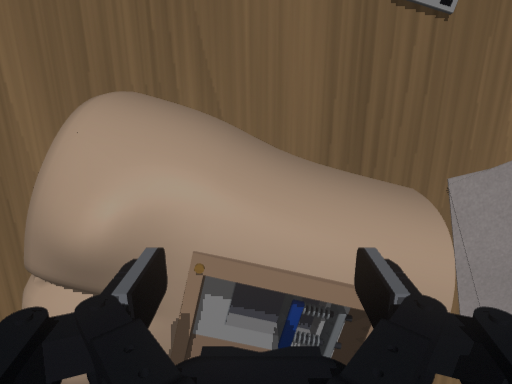

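```bash
cat > h.py <<'E'
from bench import *
import numpy as np, cv2
from scipy.spatial.transform import Rotation as Rn
def ray(m,u,v,z):
    R=np.array(m["R"]);t=np.array(m["t"]); c=-R.T@t
    d=R.T@np.array([(u-m["cx"])/m["fx"],(v-m["cy"])/m["fy"],1.]); 
    return c+d*(z-c[2])/d[2]
def proj(m,X):
    p=np.asarray(X)@np.array(m["R"]).T+np.array(m["t"]); return np.c_[p[:,0]/p[:,2]*m["fx"]+m["cx"],p[:,1]/p[:,2]*m["fy"]+m["cy"]]
def crop(im,x0,y0,w,h,s,fn): cv2.imwrite(fn,cv2.resize(im[y0:y0+h,x0:x0+w,::-1],None,fx=s,fy=s,interpolation=cv2.INTER_CUBIC))
E
python3 - <<'E'
from h import *
s=cv2.imread('pics/scene0.png')[:,:,::-1]; d=cv2.imread('pics/side0.png')[:,:,::-1]
crop(s,170,170,130,130,4.5,'pics/c1.png'); crop(s,265,110,100,75,7,'pics/c2.png'); crop(d,120,190,150,170,3.5,'pics/c3.png'); crop(d,215,100,140,140,4.2,'pics/c4.png')
ms,md=camera_model('scene'),camera_model('side')
for u,v in [(289,165),(335,166),(278,131),(318,140),(320,212),(152,300),(230,235)]: print('scene',u,v,ray(ms,u,v,.03))
for u,v in [(209,266),(143,266),(228,340),(153,322),(180,216),(340,140)]: print('side',u,v,ray(md,u,v,.03))
E
```

```text
scene 289 165 [0.48902711 0.29773015 0.03      ]
scene 335 166 [0.64791194 0.41977586 0.03      ]
scene 278 131 [0.328948   0.43212634 0.03      ]
scene 318 140 [0.50597655 0.50244792 0.03      ]
scene 320 212 [0.72592244 0.1795987  0.03      ]
scene 152 300 [ 0.47301955 -0.48154078  0.03      ]
scene 230 235 [ 0.51542825 -0.1244236   0.03      ]
side 209 266 [0.48697515 0.30270534 0.03      ]
side 143 266 [0.64847424 0.42507702 0.03      ]
side 228 340 [0.28944153 0.44316826 0.03      ]
side 153 322 [0.48496096 0.52931905 0.03      ]
side 180 216 [0.70580291 0.21217707 0.03      ]
side 340 140 [ 0.47726233 -0.48859679  0.03      ]
```

View pics/c1.png

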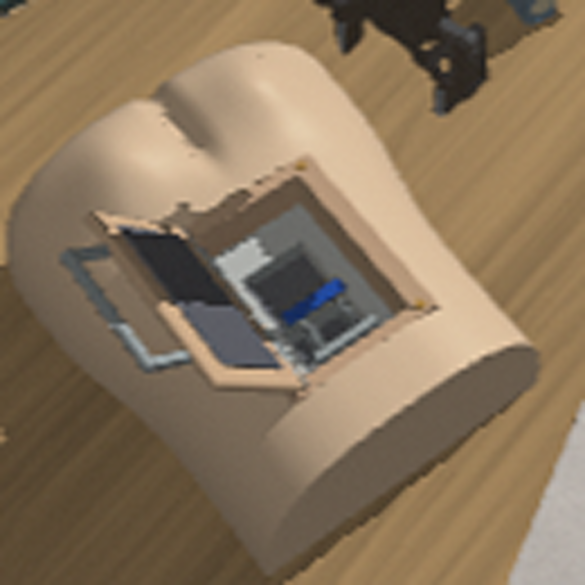

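View pics/c2.png

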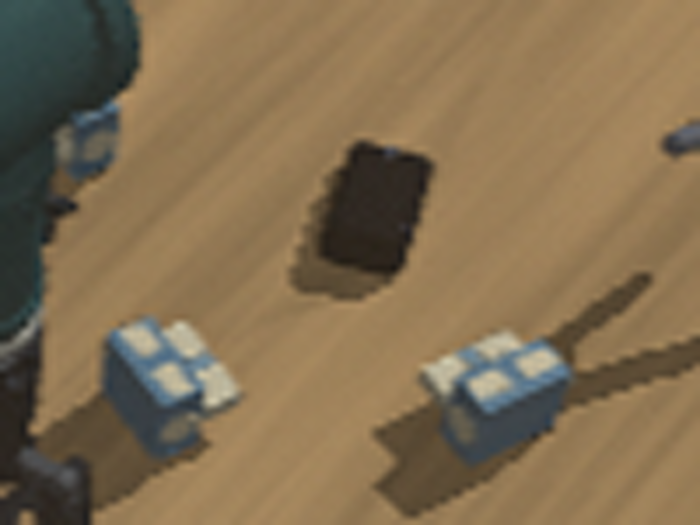

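View pics/c3.png

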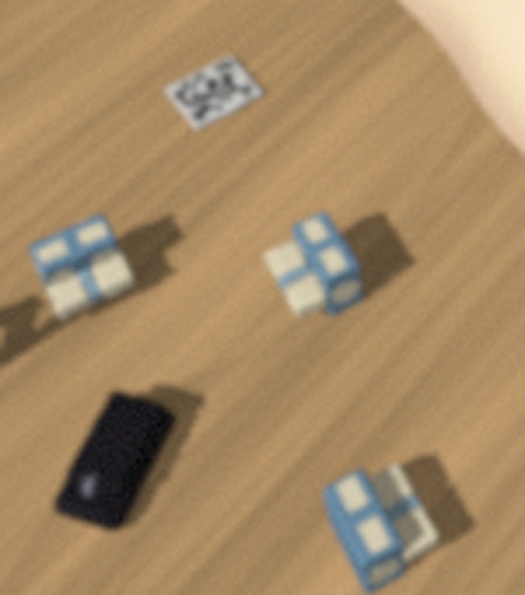

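View pics/c4.png

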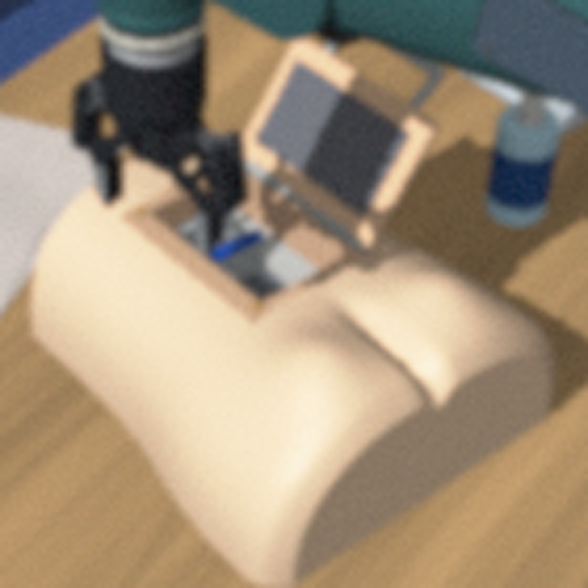

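```bash
python3 -m inch '[[[-100,-30,-130],[0,0,0],1],[[-150,-30,-130],[0,0,0],1],[[-150,-30,-130],[0,0,0],1],[[-150,-30,-130],[0,0,0],1],[[-150,-30,-130],[0,0,0],1],[[-150,-30,-130],[0,0,0],1],[[-150,-30,-130],[0,0,0],1]]'; python3 - <<'E'
from h import *
print(get_obs()['position']); im=get_image('wrist'); np.savez('w1.npz',im=im,**camera_model('wrist'))
crop(im,0,0,512,384,1.5,'pics/w1.png')
E
```

```text
time_s: 0.73
position: [0.5199, -0.1514, 0.3616]
tcp_rot: [0.708, 0.706, 0.0, 0.0]
force: [0.3, 0.8, 0.3]
finger_gap: 0.0854
[ 0.51993174 -0.1513981   0.36159516]
```

View pics/w1.png

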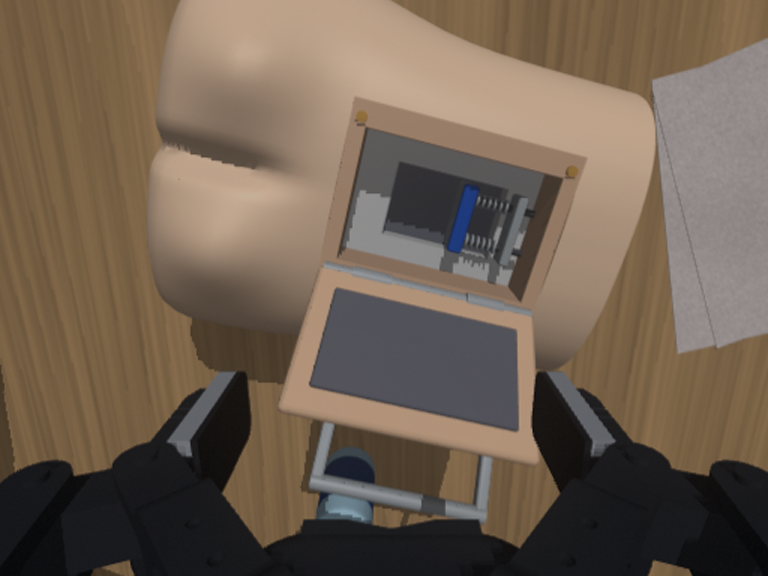

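```bash
python3 - <<'E'
from h import *
d=np.load('w1.npz'); crop(d['im'],205,55,195,150,4,'pics/w1a.png')
E
```

```text
(no output)
```

View pics/w1a.png

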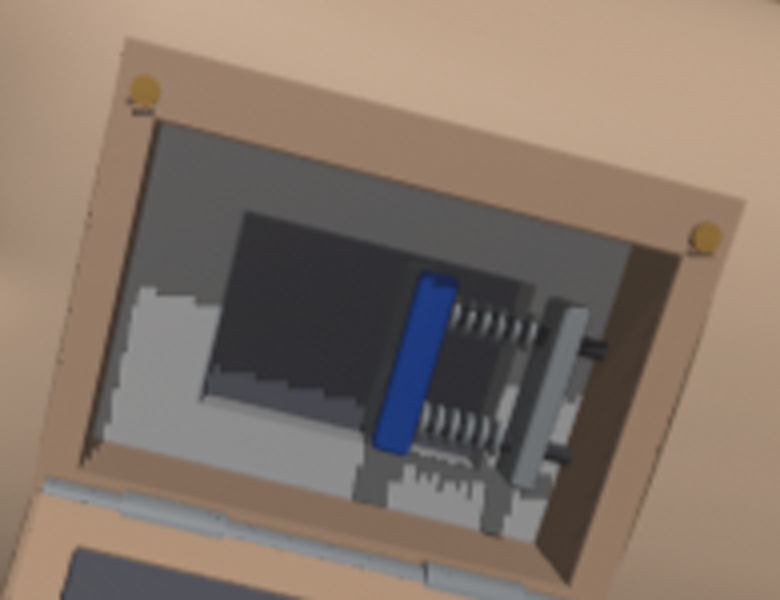

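```bash
cat > fitp.py <<'E'
from h import *
from scipy.optimize import least_squares
d=np.load('w1.npz'); m={k:d[k] for k in ['fx','fy','cx','cy','R','t']}
P=np.array([[105,50,140],[-45,50,140],[105,-50,140],[-45,-50,140],[-15,31,94],[-15,-31,94],[41,28,117],[41,-28,117]])/1e3
U=np.array([[682,255],[157,120],[570,583],[82,465],[248,213],[203,400],[420,273],[375,447]])/4+[205,55]
def W(p,P): 
    c,s=np.cos(p[2]),np.sin(p[2]); return np.c_[p[0]+c*P[:,0]-s*P[:,1],p[1]+s*P[:,0]+c*P[:,1],P[:,2]+(p[3] if len(p)>3 else 0)]
for x0 in ([.5,-.1,-.2],[.5,-.1,-.2,0]):
    r=least_squares(lambda p:(proj(m,W(p,P))-U).ravel(),x0,x_scale=.01); print(r.x,np.round(r.fun.reshape(-1,2),1).tolist())
    if len(x0)==3: np.save('ph.npy',r.x); q=r.x
print('pocket',W(q,np.array([[.019,0,.074]])))
print('hinge',W(q,np.array([[.03,-.059,.145]])))
# hatch in same view for bar at angle 2.2
E
python3 fitp.py
```

```text
[ 0.53249887 -0.12483964 -0.24118201] [[1.3, -0.4], [-0.6, -1.0], [0.6, 1.4], [-1.2, 1.4], [-1.0, -1.1], [-1.5, 0.7], [2.0, -1.0], [0.2, 0.9]]
[ 0.53323876 -0.12581698 -0.24091402 -0.00800501] [[-0.6, -0.1], [0.5, 0.2], [-0.5, -0.0], [0.2, 0.6], [-0.5, -0.5], [-0.8, 0.3], [1.6, -0.8], [0.1, 0.2]]
pocket [[ 0.55094894 -0.1293778   0.074     ]]
hinge [[ 0.54753837 -0.18929748  0.145     ]]
```

```bash
python3 -m inch '[[[370,-30,40],[0,0,0],1],[[370,-30,40],[0,0,0],1],[[370,-30,40],[0,0,0],1],[[370,-30,40],[0,0,0],1],[[370,-30,40],[0,0,0],1],[[370,-30,40],[0,0,0],1],[[370,-30,40],[0,0,0],1],[[370,-30,40],[0,0,0],1],[[370,-30,40],[0,0,0],1],[[370,-30,40],[0,0,0],1],[[370,-30,40],[0,0,0],1]]'; python3 - <<'E'
from h import *
o=get_obs();print(o['position'],np.abs(o['joint_vel']).max()); im=get_image('wrist'); np.savez('w2.npz',im=im,**camera_model('wrist'))
crop(im,0,0,512,384,1.5,'pics/w2.png')
E
```

```text
time_s: 1.7
position: [0.4881, 0.2229, 0.3177]
tcp_rot: [0.705, 0.709, -0.003, -0.002]
force: [-0.5, -0.3, 0.0]
finger_gap: 0.0852
[0.48814231 0.22285389 0.31773901] 0.06603706873853746
```

View pics/w2.png

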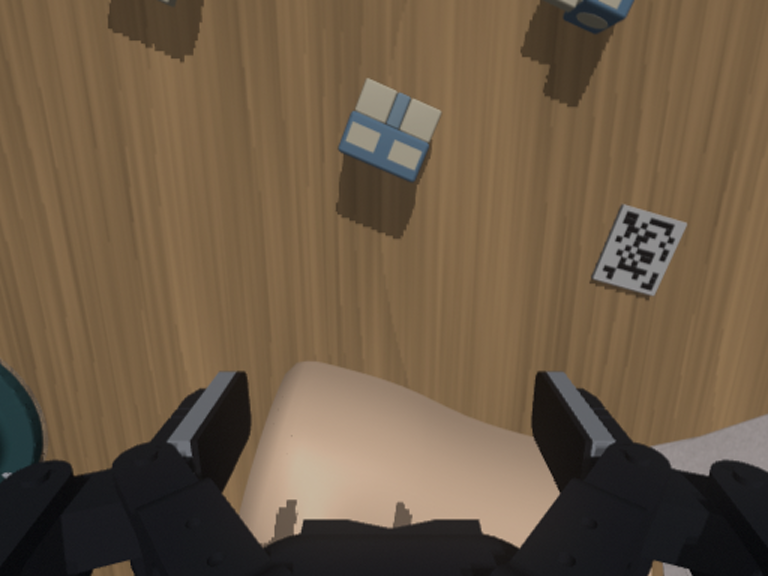

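```bash
python3 - <<'E'
from h import *
d=np.load('w2.npz'); crop(d['im'],215,45,90,85,8,'pics/w2a.png')
E
```

```text
(no output)
```

View pics/w2a.png

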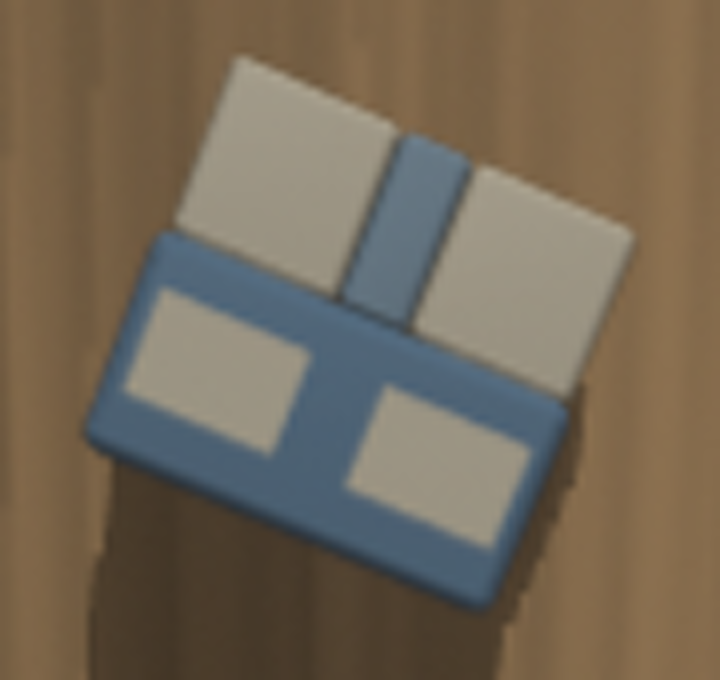

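```bash
cat > fiti.py <<'E'
from h import *
from scipy.optimize import least_squares
d=np.load('w2.npz'); m={k:d[k] for k in ['fx','fy','cx','cy','R','t']}
P=np.array([[-34,0,56],[34,0,56],[-34,34,56],[34,34,56],[-34,62,35],[34,62,35]])/1e3
U=np.array([[85,435],[488,610],[163,232],[570,402],[240,55],[635,235]])/8+[215,45]
def W(p,P): 
    c,s=np.cos(p[2]),np.sin(p[2]); return np.c_[p[0]+c*P[:,0]-s*P[:,1],p[1]+s*P[:,0]+c*P[:,1],P[:,2]+(p[3] if len(p)>3 else 0)]
for x0 in ([.5,.3,-.3],[.5,.3,-.3,0]):
    r=least_squares(lambda p:(proj(m,W(p,P))-U).ravel(),x0,x_scale=.01); print(r.x,np.round(r.fun.reshape(-1,2),1).tolist())
    q=r.x
    print('block mid',W(q,np.array([[0,.017,.028]])),'mid26',W(q,np.array([[0,.031,.028]])))
E
python3 fiti.py
```

```text
[ 0.47445145  0.27491234 -0.38917769] [[-1.0, 1.0], [0.2, 1.1], [-0.6, -1.3], [1.2, 0.5], [-0.6, -0.6], [0.9, -0.5]]
block mid [[0.48090172 0.2906411  0.028     ]] mid26 [[0.48621371 0.3035942  0.028     ]]
[ 0.47434207  0.27524878 -0.38957041 -0.01315872] [[0.0, 0.5], [-0.3, -0.1], [0.2, -0.9], [0.3, 0.1], [-0.1, 0.4], [-0.2, -0.1]]
block mid [[0.48079852 0.29097501 0.01484128]] mid26 [[0.48611559 0.30392602 0.01484128]]
```

```bash
cat > go.py <<'E'
from h import *
def delta(p,R):
    o=get_obs(); R0=Rn.from_quat(o['tcp_rot']); 
    print('shift mm',np.round(R0.inv().apply(np.array(p)-o['position'])*1e3,1),'turn',np.round((R0.inv()*R).as_rotvec(),4),'t',o['time_s'])
def frame(y,z): 
    y=np.array(y,float);z=np.array(z,float);z/=np.linalg.norm(z);y-=y@z*z;y/=np.linalg.norm(y); return Rn.from_matrix(np.c_[np.cross(y,z),y,z])
yi=-.389; e1=np.array([np.cos(yi),np.sin(yi),0]); h=np.array([-np.sin(yi),np.cos(yi),0]); up=np.array([0,0,1.])
G=np.array([.47445,.27491,.028])+h*.024
def a_(th): return -(up*np.cos(th)+h*np.sin(th))
E
python3 - <<'E'
from go import *
a=a_(np.pi/4); R=frame(e1,a)
for b in (.1,0): delta(G+a*(.024-b),R)
E
```

```text
shift mm [125.7  16.7 236.6] turn [ 0.1489 -0.7734  0.3732] t 1.75
shift mm [ 60.4  -9.9 307.5] turn [ 0.1489 -0.7734  0.3732] t 1.75
```

```bash
python3 -m inch '[[[125,17,120],[0.149,-0.773,0.373],1],[[125,17,120],[0.149,-0.773,0.373],1],[[125,17,180],[0.149,-0.773,0.373],1],[[125,17,180],[0.149,-0.773,0.373],1],[[125,17,230],[0.149,-0.773,0.373],1],[[125,17,236],[0.149,-0.773,0.373],1],[[125,17,236],[0.149,-0.773,0.373],1],[[125,17,236],[0.149,-0.773,0.373],1],[[125,17,236],[0.149,-0.773,0.373],1],[[125,17,236],[0.149,-0.773,0.373],1]]'; python3 - <<'E'
from go import *
print(get_obs()['joint_positions'].round(3))
a=a_(np.pi/4); R=frame(e1,a)
for b in (.1,0): delta(G+a*(.024-b),R)
im=get_image('wrist'); np.savez('w3.npz',im=im,**camera_model('wrist'))
crop(im,0,0,512,384,1.5,'pics/w3.png')
E
```

```text
time_s: 2.58
position: [0.505, 0.345, 0.0836]
tcp_rot: [0.768, 0.514, -0.318, 0.213]
force: [0.9, 0.1, 1.8]
finger_gap: 0.0854
[ 0.685  0.806  0.865 -0.413  2.151  0.97 ]
shift mm [ 2.3 -1.7  0.4] turn [-0.0008 -0.0008 -0.0014] t 2.5833
shift mm [  2.2  -1.6 100.4] turn [-0.0008 -0.0008 -0.0014] t 2.5833
```

View pics/w3.png

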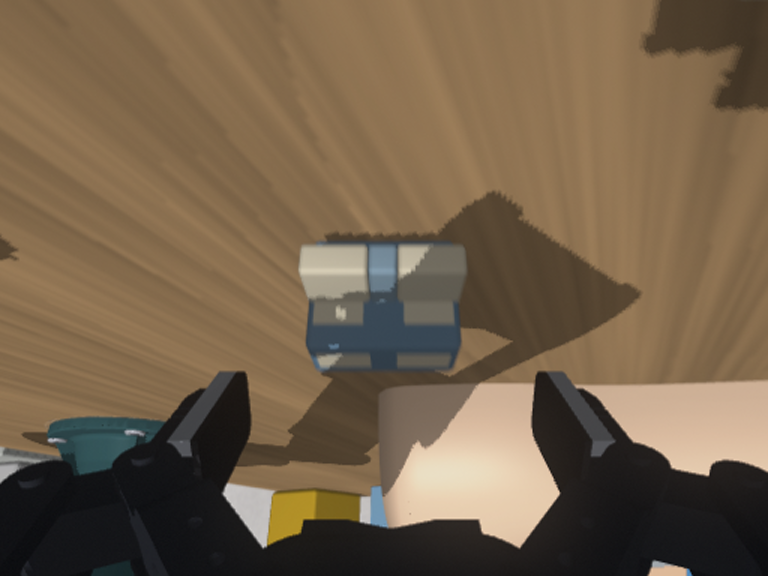

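```bash
python3 -m inch '[[[1,-3,30],[0,0,0],1],[[2,-3,60],[0,0,0],1],[[2,-3,80],[0,0,0],1],[[2,-3,100],[0,0,0],1],[[2,-3,100],[0,0,0],1],[[2,-3,100],[0,0,0],1],[[2,-3,100],[0,0,0],-1],[[2,-3,100],[0,0,0],-1],[[2,-3,100],[0,0,0],-1],[[2,-3,100],[0,0,0],-1],[[2,-3,100],[0,0,0],-1],[[2,-3,100],[0,0,0],-1]]' 50; python3 - <<'E'
from go import *
a=a_(np.pi/4); R=frame(e1,a)
delta(G+a*(.024),R)
im=get_image('side');crop(im,130,160,150,130,5,'pics/s3.png')
E
```

```text
time_s: 3.63
position: [0.4794, 0.2852, 0.0218]
tcp_rot: [0.771, 0.514, -0.31, 0.213]
force: [-0.0, 2.1, 11.2]
finger_gap: 0.0675
shift mm [ 4.4 -0.8 10.8] turn [ 0.0057 -0.0139 -0.0085] t 3.6333
```

View pics/s3.png

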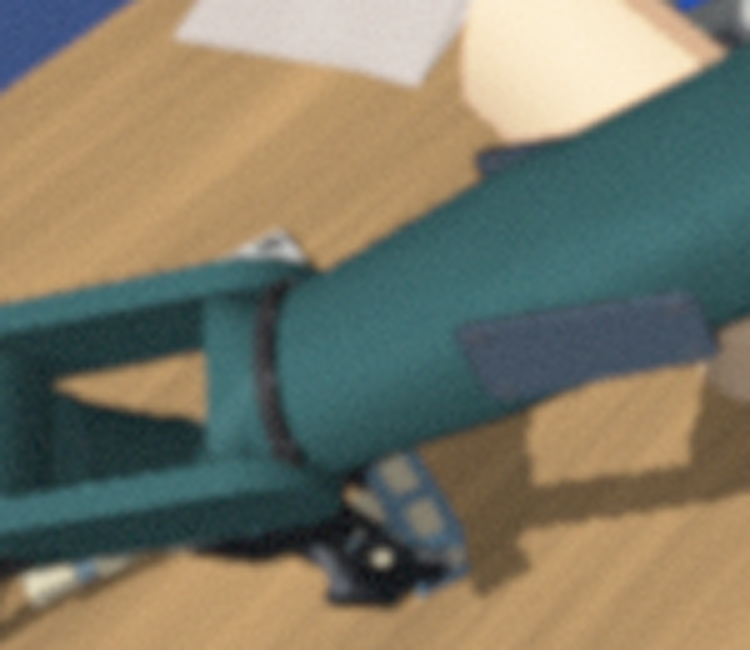

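```bash
python3 - <<'E'
from go import *
a=a_(np.pi/4); R=frame(e1,a)
o=get_obs(); print(o['joint_positions'].round(3),o['force'])
delta(o['position']+up*.12,R)
E
python3 -m inch '[[[0,0,0],[0,0,0],-1],[[-21,0,-21],[0,0,0],-1],[[-42,0,-42],[0,0,0],-1],[[-63,0,-63],[0,0,0],-1],[[-84,0,-84],[0,0,0],-1],[[-84,0,-84],[0,0,0],-1],[[-84,0,-84],[0,0,0],-1]]' 60; python3 - <<'E'
from go import *
print(get_obs()['force'])
im=get_image('wrist'); np.savez('w4.npz',im=im,**camera_model('wrist'))
crop(im,0,0,512,384,1.5,'pics/w4.png')
E
```

```text
[ 0.646  0.72   1.132 -0.4    1.954  1.019] [ 0.65996686  0.10783096 11.5759974 ]
shift mm [-83.7   1.2 -86. ] turn [ 0.0058 -0.0139 -0.0085] t 3.6833
time_s: 4.27
position: [0.4791, 0.2857, 0.1432]
tcp_rot: [0.772, 0.514, -0.306, 0.213]
force: [0.1, 0.0, -4.7]
finger_gap: 0.0673
[ 0.09390365  0.034339   -4.6669304 ]
```

View pics/w4.png

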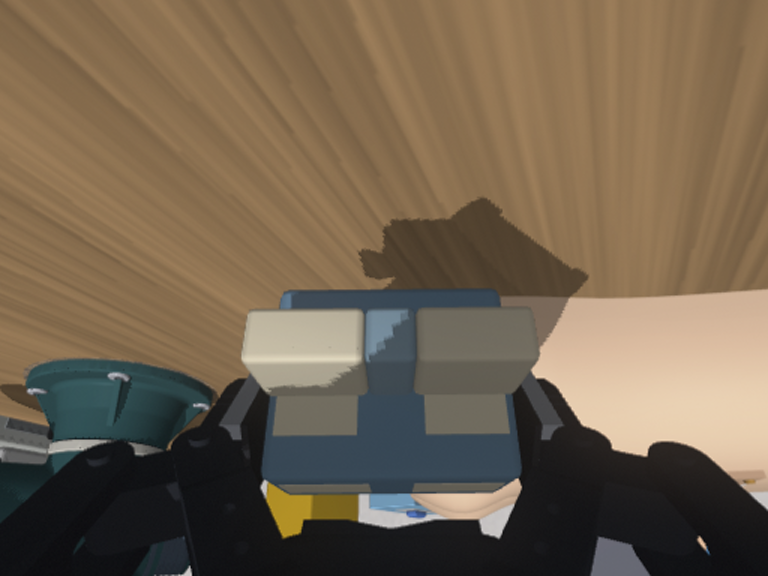

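```bash
cat >> go.py <<'E'
H2=np.array([np.cos(np.pi/6),.5,0]); E2=np.array([.5,-np.cos(np.pi/6),0])
A2=H2*np.cos(np.pi/4)-up*np.sin(np.pi/4)
R2=frame(E2,A2); O2=np.array([.54,.28,0])
T2=O2+H2*.0062+up*.0114
E
python3 - <<'E'
from go import *
delta(T2+up*.15,R2)
# actual tilt compare
o=get_obs();M=Rn.from_quat(o['tcp_rot']).as_matrix();print(M[:,1]@e1, M[:,2], a_(np.pi/4))
E
```

```text
shift mm [  3.3  63.1 -30.8] turn [0.0053 1.4884 0.7255] t 4.3167
0.9999382343266555 [-0.25670717 -0.64532607 -0.71948294] [-0.26817966 -0.65427797 -0.70710678]
```

```bash
cat >> go.py <<'E'
R2=R2*Rn.from_rotvec([-.0057,.0139,.0085])
E
python3 - <<'E'
from go import *
delta(T2+up*.15,R2)
E
python3 -m inch '[[[3,63,-31],[0.005,1.502,0.734],-1],[[3,63,-31],[0.005,1.502,0.734],-1],[[3,63,-31],[0.005,1.502,0.734],-1],[[3,63,-31],[0.005,1.502,0.734],-1],[[3,63,-31],[0.005,1.502,0.734],-1],[[3,63,-31],[0.005,1.502,0.734],-1],[[3,63,-31],[0.005,1.502,0.734],-1],[[3,63,-31],[0.005,1.502,0.734],-1],[[3,63,-31],[0.005,1.502,0.734],-1],[[3,63,-31],[0.005,1.502,0.734],-1],[[3,63,-31],[0.005,1.502,0.734],-1],[[3,63,-31],[0.005,1.502,0.734],-1]]'; python3 - <<'E'
from go import *
print(get_obs()['joint_positions'].round(3))
delta(T2+up*.15,R2)
E
```

```text
shift mm [  3.3  63.1 -30.8] turn [0.0023 1.5003 0.738 ] t 4.3167
time_s: 5.32
position: [0.5436, 0.2821, 0.1587]
tcp_rot: [0.908, 0.274, 0.308, -0.069]
force: [-0.3, 0.4, -3.4]
finger_gap: 0.0673
[ 0.327 -0.142  1.871  0.157  0.786  1.236]
shift mm [ 3.3  0.2 -0.9] turn [-0.004   0.1577  0.0743] t 5.3167
```

```bash
python3 -m inch '[[[3,0,-1],[-0.004,0.158,0.074],-1],[[3,0,-1],[-0.004,0.158,0.074],-1],[[3,0,-1],[-0.004,0.158,0.074],-1]]'; python3 - <<'E'
from go import *
print(get_obs()['joint_positions'].round(3),get_obs()['force'])
delta(T2+up*.15,R2); delta(T2+up*.03,R2);  delta(T2,R2)
im=get_image('wrist'); 
crop(im,0,0,512,384,1.5,'pics/w5.png'); crop(get_image('side'),100,140,200,150,4,'pics/s5.png')
E
```

```text
time_s: 5.57
position: [0.5395, 0.2812, 0.1521]
tcp_rot: [0.894, 0.234, 0.369, -0.099]
force: [-0.6, 0.4, -4.2]
finger_gap: 0.0672
[ 0.307 -0.201  1.999  0.272  0.586  1.2  ] [-0.5568933   0.42691688 -4.20032211]
shift mm [10.9  1.1 -2.3] turn [-0.0022  0.014  -0.0021] t 5.5667
shift mm [-74.    1.8  82.6] turn [-0.0022  0.014  -0.0021] t 5.5667
shift mm [-95.2   1.9 103.8] turn [-0.0022  0.014  -0.0021] t 5.5667
```

View pics/w5.png

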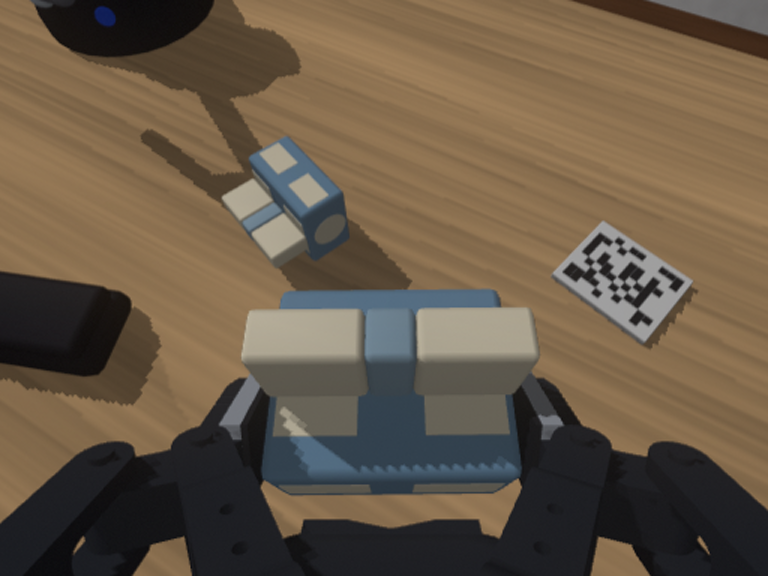

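View pics/s5.png

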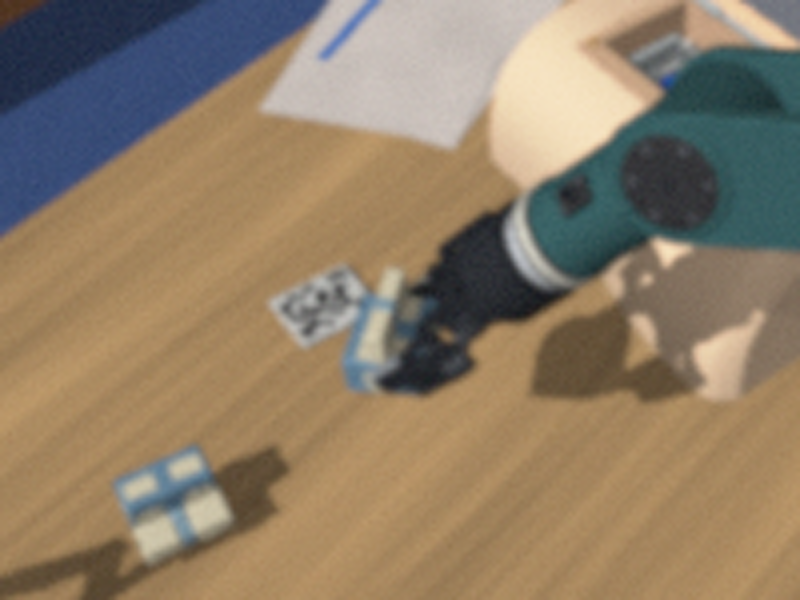

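```bash
python3 -m inch '[[[-20,1,25],[0,0.014,0],-1],[[-45,1,50],[0,0.014,0],-1],[[-65,1,75],[0,0.014,0],-1],[[-80,1,90],[0,0.014,0],-1],[[-86,2,94],[0,0.014,0],-1],[[-90,2,98],[0,0.014,0],-1],[[-90,2,98],[0,0.014,0],-1]]'; python3 - <<'E'
from go import *
print(get_obs()['joint_positions'].round(3),get_obs()['force'])
delta(T2,R2)
E
```

```text
time_s: 6.25
position: [0.5502, 0.2851, 0.0231]
tcp_rot: [0.89, 0.234, 0.378, -0.101]
force: [-0.2, -0.6, -2.7]
finger_gap: 0.067
[0.306 0.031 2.105 0.628 0.262 0.815] [-0.16182083 -0.62424214 -2.72298927]
shift mm [-12.   -0.7   4.4] turn [-0.0025 -0.0038  0.0006] t 6.25
```

```bash
python3 -m inch '[[[-3,-1,3],[0,0,0],-1],[[-5,-1,5],[0,0,0],-1],[[-6,-1,6],[0,0,0],-1],[[-7,-1,7],[0,0,0],-1],[[-7,-1,7],[0,0,0],-1]]'; python3 - <<'E'
from go import *
print(get_obs()['joint_positions'].round(3),get_obs()['force'])
delta(T2,R2)
crop(get_image('side'),100,160,200,150,4,'pics/s6.png');crop(get_image('scene'),200,120,150,112,5,'pics/c6.png')
E
```

```text
time_s: 6.67
position: [0.55, 0.2862, 0.0133]
tcp_rot: [0.89, 0.234, 0.378, -0.101]
force: [-0.3, -0.3, -3.1]
finger_gap: 0.0671
[0.309 0.052 2.11  0.684 0.24  0.758] [-0.25046683 -0.25260139 -3.05511795]
shift mm [-5.2  0.4 -2.6] turn [-0.0027 -0.0041  0.0007] t 6.6667
```

View pics/s6.png

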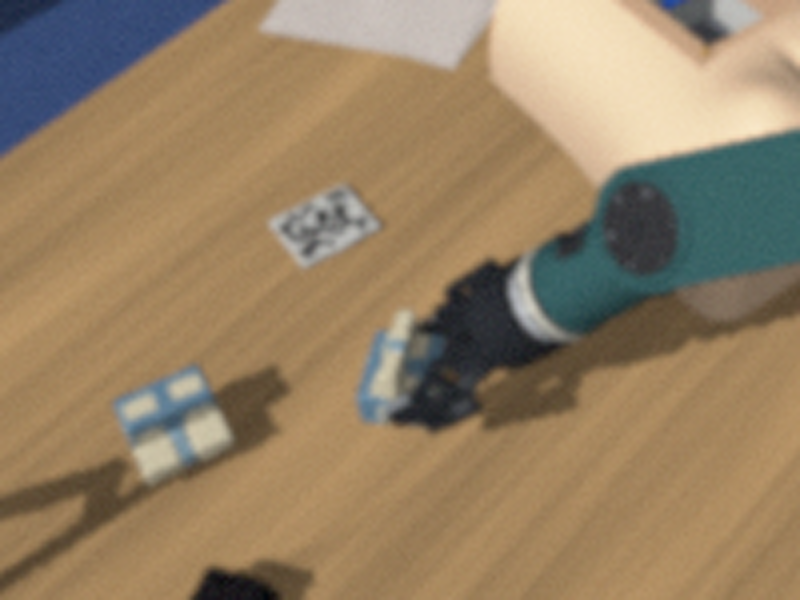

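View pics/c6.png

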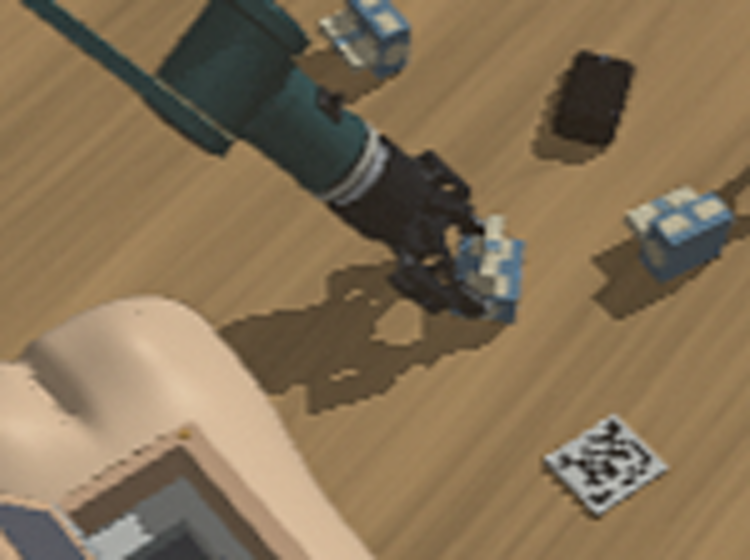

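```bash
python3 -m inch '[[[-2,0,2],[0,0,0],-1],[[-2,0,2],[0,0,0],-1],[[-3,0,3],[0,0,0],-1]]';python3 -m inch '[[[-2,0,2],[0,0,0],-1],[[-2,0,2],[0,0,0],-1],[[-3,0,3],[0,0,0],-1]]'
```

```text
time_s: 7.02
position: [0.5513, 0.2864, 0.0112]
tcp_rot: [0.889, 0.234, 0.379, -0.101]
force: [-7.0, -2.4, 9.1]
finger_gap: 0.0669
time_s: 7.27
position: [0.554, 0.2873, 0.0113]
tcp_rot: [0.888, 0.233, 0.383, -0.102]
force: [-11.3, -2.7, 18.0]
finger_gap: 0.0668
```

```bash
python3 -m inch '[[[0,0,0],[0,0,0],-1],[[0,0,-0.5],[0,0,0],-1],[[0,0,-0.5],[0,0,0],1],[[0,0,-0.5],[0,0,0],1],[[0,0,-0.5],[0,0,0],1],[[0,0,-0.5],[0,0,0],1]]'; python3 - <<'E'
from go import *
im=get_image('wrist');np.savez('w6.npz',im=im,**camera_model('wrist')) 
crop(im,0,0,512,384,1.5,'pics/w6.png')
E
```

```text
time_s: 7.77
position: [0.5539, 0.2871, 0.0118]
tcp_rot: [0.888, 0.233, 0.383, -0.101]
force: [-0.1, -0.2, 0.0]
finger_gap: 0.0855
```

View pics/w6.png

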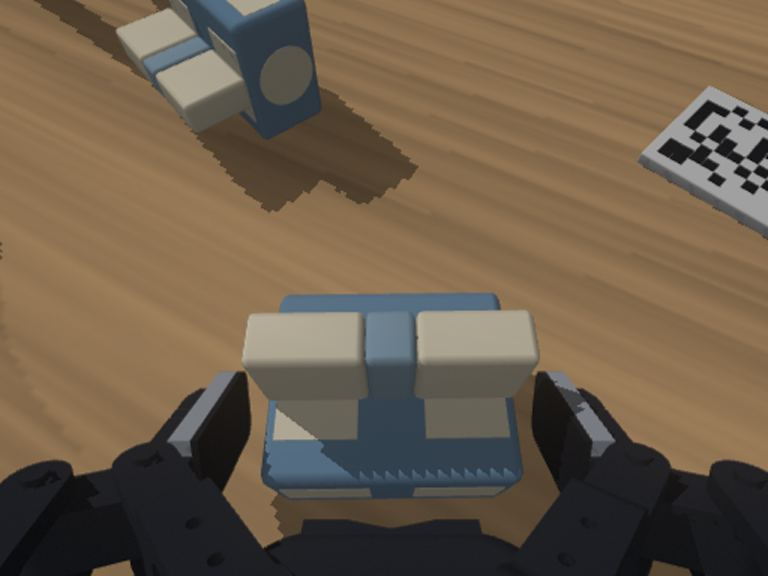

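```bash
python3 - <<'E'
from go import *
M=Rn.from_quat(get_obs()['tcp_rot']).as_matrix();print(M)
E
python3 -m inch '[[[0,0,-40],[0,0,0],1],[[0,0,-80],[0,0,0],1],[[0,0,-110],[0,0,0],1],[[40,0,-140],[0,0,0],1],[[80,0,-170],[0,0,0],1],[[80,0,-170],[0,0,0],1]]'; cat >> go.py <<'E'
O3=np.array([.5485,.284,0])
def Rdown(psi): return frame([np.cos(psi),np.sin(psi),0],[0,0,-1])
E
python3 - <<'E'
from go import *
delta(O3+np.array([-.05*np.sin(-.52),0,0])*0+up*.22, Rdown(.52))
im=get_image('wrist');crop(im,0,0,512,384,1.5,'pics/w7.png')
E
```

```text
[[ 0.59768288  0.49156432  0.6333559 ]
 [ 0.33602802 -0.87083978  0.35878022]
 [ 0.72791506 -0.00161147 -0.68566542]]
time_s: 8.32
position: [0.4965, 0.2533, 0.1951]
tcp_rot: [0.886, 0.232, 0.389, -0.101]
force: [0.2, -0.0, 1.9]
finger_gap: 0.0855
shift mm [59.2 -1.2 27.6] turn [ 0.6507 -0.6438 -1.4788] t 8.3167
```

View pics/w7.png

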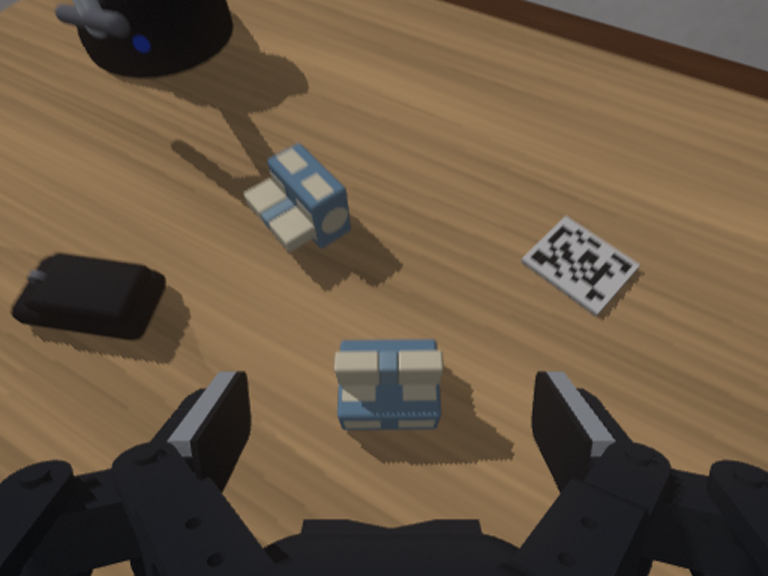

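```bash
python3 -m inch '[[[59,-1,28],[0.651,-0.644,-1.479],1],[[59,-1,28],[0.651,-0.644,-1.479],1],[[59,-1,28],[0.651,-0.644,-1.479],1],[[59,-1,28],[0.651,-0.644,-1.479],1],[[59,-1,28],[0.651,-0.644,-1.479],1],[[59,-1,28],[0.651,-0.644,-1.479],1],[[59,-1,28],[0.651,-0.644,-1.479],1],[[59,-1,28],[0.651,-0.644,-1.479],1],[[59,-1,28],[0.651,-0.644,-1.479],1],[[59,-1,28],[0.651,-0.644,-1.479],1],[[59,-1,28],[0.651,-0.644,-1.479],1],[[59,-1,28],[0.651,-0.644,-1.479],1]]';  python3 - <<'E'
from go import *
delta(O3+up*.22, Rdown(.52)); print(get_obs()['joint_positions'].round(2))
E
```

```text
time_s: 9.37
position: [0.5506, 0.2842, 0.2227]
tcp_rot: [0.582, 0.811, 0.059, -0.014]
force: [0.1, 0.1, -0.6]
finger_gap: 0.0856
shift mm [ 0.2 -2.3  2.6] turn [ 0.0876 -0.0829 -0.1946] t 9.3667
[0.34 0.18 1.29 0.09 1.59 0.02]
```

```bash
python3 -m inch '[[[0,-2,2],[0.088,-0.083,-0.195],0.2],[[0,-2,2],[0.088,-0.083,-0.195],0.2],[[0,-2,2],[0.088,-0.083,-0.195],0.2],[[0,-2,2],[0.088,-0.083,-0.195],0.2]]';  python3 - <<'E'
from go import *
delta(O3+up*.22, Rdown(.52))
im=get_image('wrist');np.savez('w8.npz',im=im,**camera_model('wrist'));crop(im,0,0,512,384,1.5,'pics/w8.png')
E
```

```text
time_s: 9.7
position: [0.5488, 0.2845, 0.2194]
tcp_rot: [0.502, 0.865, -0.0, -0.001]
force: [0.8, -0.4, 0.4]
finger_gap: 0.051
shift mm [-0.3 -0.5 -0.6] turn [-0.0011 -0.0009 -0.0006] t 9.7
```

View pics/w8.png

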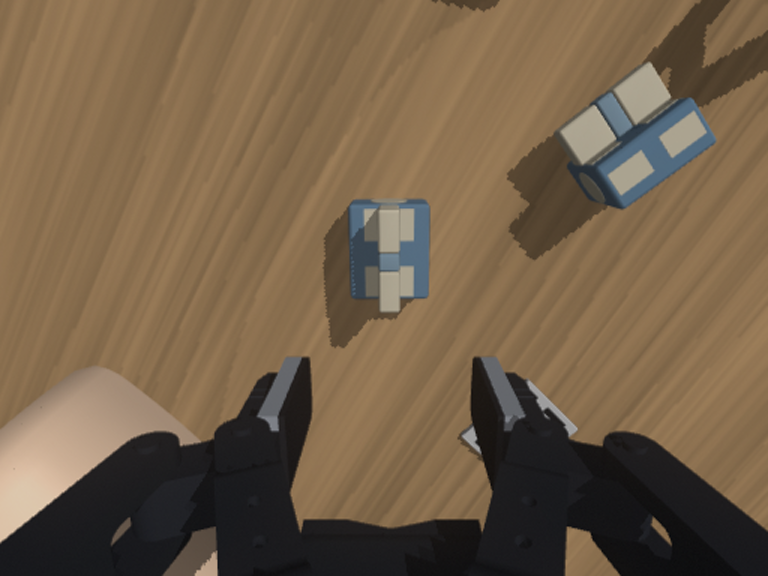

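```bash
python3 - <<'E'
from go import *
d=np.load('w8.npz'); m={k:d[k] for k in ['fx','fy','cx','cy','R','t']}
a=ray(m,389/1.5,206/1.5,.062);b=ray(m,389/1.5,312/1.5,.062);print(a,b,(a+b)/2,np.linalg.norm(a-b))
a=ray(m,351/1.5,201/1.5,.034);b=ray(m,429/1.5,201/1.5,.034);c=ray(m,352/1.5,297/1.5,.034);e=ray(m,428/1.5,297/1.5,.034);print((a+b+c+e)/4,np.linalg.norm(a-b),np.linalg.norm(a-c), np.arctan2(*(b-a)[1::-1]))
delta(O3+up*.044, Rdown(.52))
E
```

```text
[0.52923484 0.31468484 0.062     ] [0.56362556 0.25439169 0.062     ] [0.5464302  0.28453827 0.062     ] 0.06941171813421519
[0.54664387 0.28531306 0.034     ] 0.052487638558762484 0.06789083276111302 0.5194414664413164
shift mm [  0.   -0.  175.8] turn [-0.0006 -0.0008 -0.0013] t 9.75
```

```bash
python3 -m inch '[[[1,-1,40],[0,0,0],0],[[1,-1,80],[0,0,0],0],[[1,-1,120],[0,0,0],0],[[1,-1,150],[0,0,0],0],[[1,-1,170],[0,0,0],0],[[1,-1,180],[0,0,0],0],[[1,-1,182],[0,0,0],0],[[1,-1,182],[0,0,0],-1],[[1,-1,182],[0,0,0],-1],[[1,-1,182],[0,0,0],-1],[[1,-1,182],[0,0,0],-1],[[1,-1,182],[0,0,0],-1]]' 60;  python3 - <<'E'
from go import *
print(get_obs()['force'],get_obs()['finger_gap'])
im=get_image('wrist');crop(im,0,0,512,384,1.5,'pics/w9.png')
E
```

```text
time_s: 10.75
position: [0.5485, 0.2848, 0.0404]
tcp_rot: [0.502, 0.865, 0.001, 0.001]
force: [-0.8, -1.6, 6.5]
finger_gap: 0.0125
[-0.78979559 -1.63978196  6.54403958] 0.012509074852281624
```

View pics/w9.png

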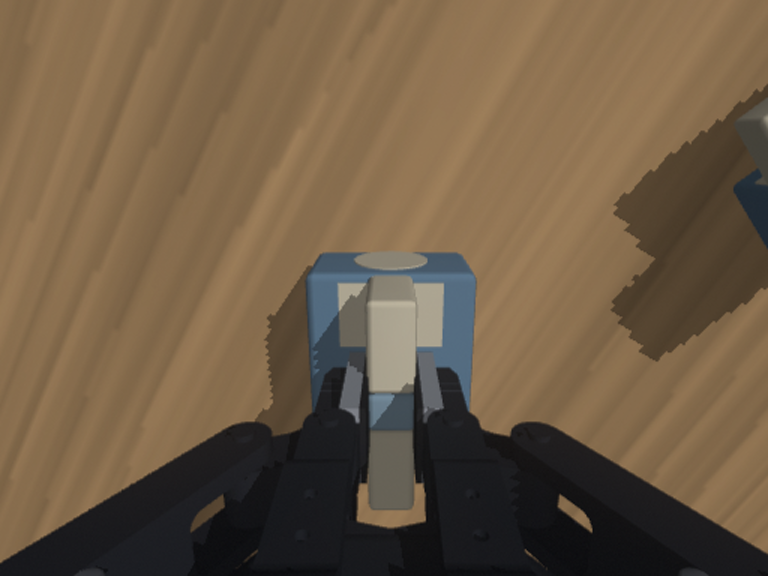

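```bash
python3 -m inch '[[[0,0,-40],[0,0,0],-1],[[0,0,-80],[0,0,0],-1],[[0,0,-120],[0,0,0],-1],[[0,0,-160],[0,0,0],-1],[[0,0,-200],[0,0,0],-1],[[0,0,-210],[0,0,0],-1],[[0,0,-210],[0,0,0],-1]]' 60; cat >> go.py <<'E'
ph=np.load('ph.npy'); PSI=ph[2]+np.pi/2
def P(x,y,z):
    c,s=np.cos(ph[2]),np.sin(ph[2]); return np.array([ph[0]+c*x-s*y,ph[1]+s*x+c*y,z])
E
python3 - <<'E'
from go import *
o=get_obs();print(o['force'],o['finger_gap'],o['position'])
delta(P(.003,0,.26),Rdown(PSI))
E
```

```text
time_s: 11.38
position: [0.5496, 0.2853, 0.2558]
tcp_rot: [0.502, 0.865, 0.006, 0.004]
force: [-0.2, 0.0, -2.8]
finger_gap: 0.0128
[-0.22742091  0.02201051 -2.80709455] 0.012844086789988222 [0.54958579 0.2853081  0.25575268]
shift mm [-349.8 -215.9   -6.7] turn [ 0.0122  0.0067 -0.8108] t 11.3833
```

```bash
python3 -m inch '[[[-350,-216,-7],[0.012,0.007,-0.811],-1],[[-350,-216,-7],[0.012,0.007,-0.811],-1],[[-350,-216,-7],[0.012,0.007,-0.811],-1],[[-350,-216,-7],[0.012,0.007,-0.811],-1],[[-350,-216,-7],[0.012,0.007,-0.811],-1],[[-350,-216,-7],[0.012,0.007,-0.811],-1],[[-350,-216,-7],[0.012,0.007,-0.811],-1],[[-350,-216,-7],[0.012,0.007,-0.811],-1],[[-350,-216,-7],[0.012,0.007,-0.811],-1],[[-350,-216,-7],[0.012,0.007,-0.811],-1],[[-350,-216,-7],[0.012,0.007,-0.811],-1],[[-350,-216,-7],[0.012,0.007,-0.811],-1]]'; 
python3 - <<'E'
from go import *
delta(P(.003,0,.26),Rdown(PSI)); print(get_obs()['joint_positions'].round(2))
im=get_image('wrist');np.savez('w10.npz',im=im,**camera_model('wrist'));crop(im,0,0,512,384,1.5,'pics/w10.png')
E
```

```text
time_s: 12.38
position: [0.534, -0.1289, 0.256]
tcp_rot: [0.123, 0.992, 0.0, -0.003]
force: [-0.4, 0.9, -3.9]
finger_gap: 0.0126
shift mm [-0.5  3.6 -4. ] turn [-0.0001 -0.0069 -0.0055] t 12.3833
[-0.34  0.09  1.32 -0.    1.74 -1.66]
```

View pics/w10.png

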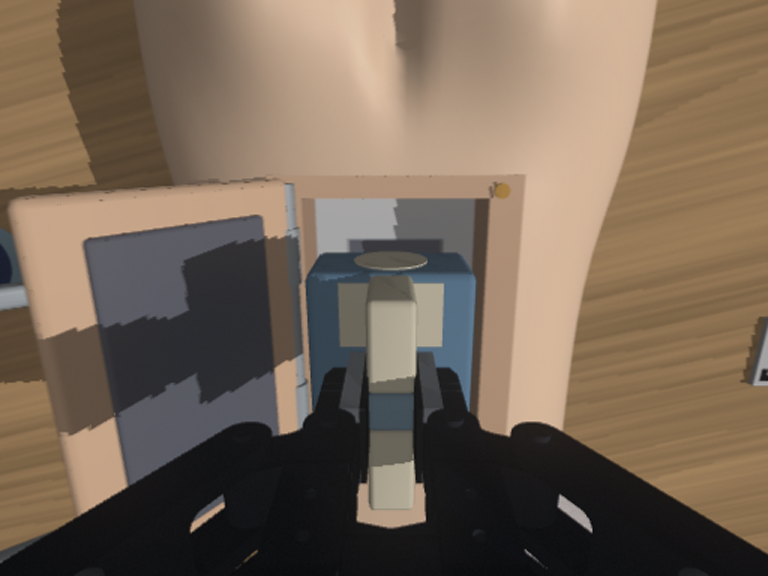

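```bash
python3 - <<'E'
from go import *
d=np.load('w10.npz'); m={k:d[k] for k in ['fx','fy','cx','cy','R','t']}
crop(d['im'],190,105,150,80,5,'pics/w10a.png')
c,s=np.cos(ph[2]),np.sin(ph[2])
for n,u,v,z in [('poc-',349,240,.094),('poc+',443,240,.094),('rim-',303,199,.14),('rim+',490,199,.14),('TCPnow',0,0,0)]:
    w=ray(m,u/1.5,v/1.5,z) if n!='TCPnow' else get_obs()['position']
    q=w[:2]-ph[:2]; print(n,np.round([(c*q[0]+s*q[1])*1e3,(-s*q[0]+c*q[1])*1e3],1))
E
```

```text
poc- [-13.2 -27.6]
poc+ [-13.   32.6]
rim- [-44.1 -47.4]
rim+ [-43.8  51.8]
TCPnow [ 2.2 -1.4]
```

View pics/w10a.png

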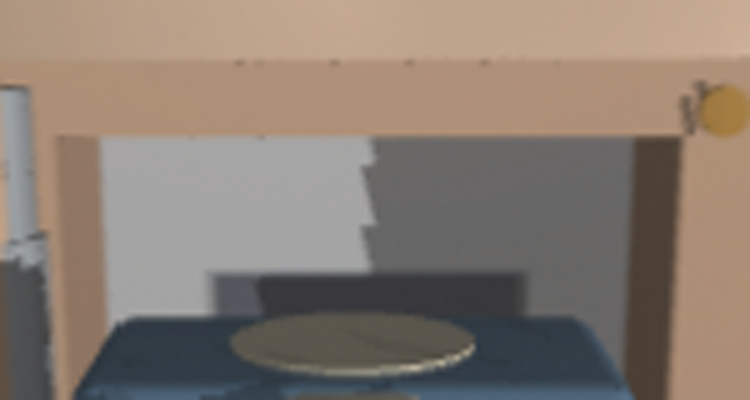

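```bash
python3 - <<'E'
from go import *
delta(P(.003,0.002,.1464),Rdown(PSI))
E
python3 -m inch '[[[0,3,10],[0,-0.007,-0.006],-1],[[-1,3.5,40],[0,-0.007,-0.006],-1],[[-1,3.5,70],[0,-0.007,-0.006],-1],[[-1,3.5,95],[0,-0.007,-0.006],-1],[[-1,3.5,107],[0,-0.007,-0.006],-1],[[-1,3.5,107],[0,-0.007,-0.006],-1]]' 
python3 - <<'E'
from go import *
delta(P(.003,0.002,.1464),Rdown(PSI)); print(get_obs()['force'])
im=get_image('wrist');np.savez('w11.npz',im=im,**camera_model('wrist'));crop(im,160,100,200,150,4,'pics/w11.png')
E
```

```text
shift mm [ -1.5   3.2 110. ] turn [ 0.0016 -0.0066 -0.0031] t 12.4333
time_s: 12.93
position: [0.5325, -0.1206, 0.1437]
tcp_rot: [0.118, 0.993, 0.002, -0.005]
force: [-0.8, 0.3, -3.8]
finger_gap: 0.013
shift mm [-3.9 -2.1 -2.7] turn [ 0.0032 -0.0105  0.0049] t 12.9333
[-0.83343992  0.27228951 -3.80318228]
```

View pics/w11.png

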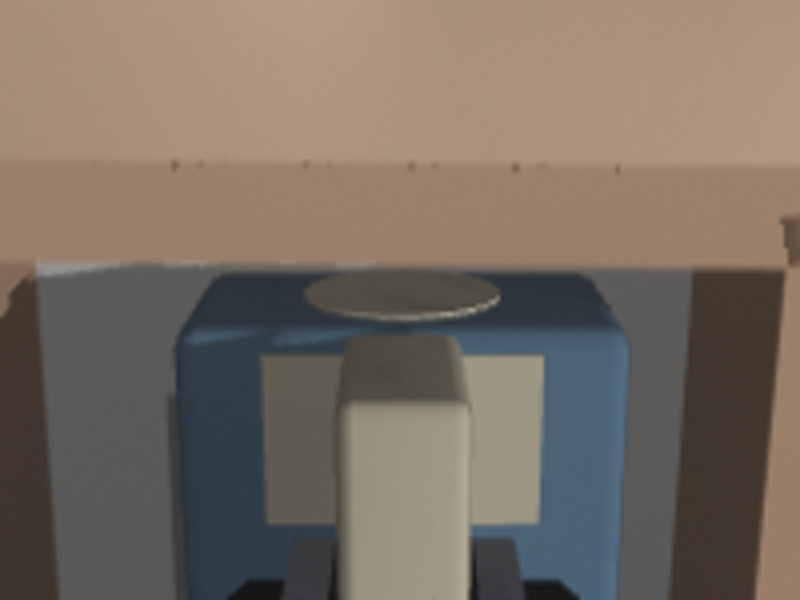

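```bash
python3 - <<'E'
from go import *
d=np.load('w11.npz');crop(d['im'],100,90,320,160,2.5,'pics/w11b.png')
E
```

```text
(no output)
```

View pics/w11b.png

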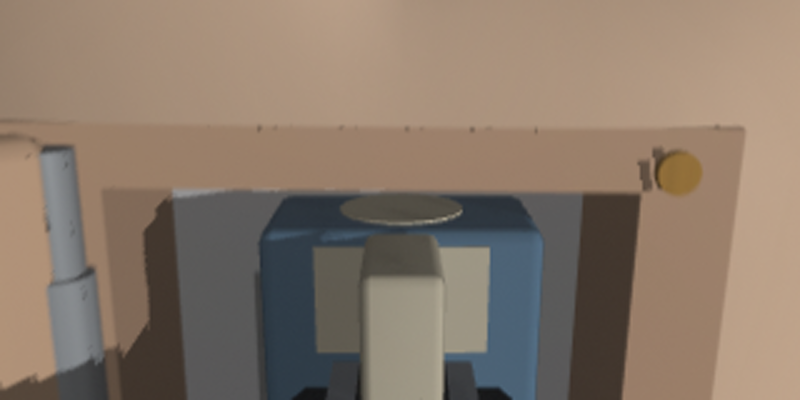

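```bash
python3 - <<'E'
from go import *
c,s=np.cos(ph[2]),np.sin(ph[2])
def loc(w):
    q=w[:2]-ph[:2]; return np.round([(c*q[0]+s*q[1])*1e3,(-s*q[0]+c*q[1])*1e3],1)
for f,L in [('w10.npz',[('poc',231.4,159.4,.094),('poc',295.4,159.4,.094),('rim',201,132,.14),('rim',326.6,132,.14)]),
 ('w11.npz',[('rim',142,165.2,.14),('rim',356,166.8,.14),('deck',168.8,166.8,.094),('deck',332.8,166.8,.094)])]:
    d=np.load(f); m={k:d[k] for k in ['fx','fy','cx','cy','R','t']}
    print('cam',loc(-m['R'].T@m['t']), Rn.from_matrix(m['R'].T).as_euler('ZYX').round(4))
    for n,u,v,z in L: print(n,loc(ray(m,u,v,z)))
print(loc(get_obs()['position']))
E
```

```text
cam [-71.5  -1.4] [ 1.3272e+00 -1.7000e-03  2.8546e+00]
poc [-13.8 -28.8]
poc [-13.6  32.6]
rim [-44.6 -48.2]
rim [-44.4  51.7]
cam [-73.1   3. ] [ 1.3349e+00 -2.7000e-03  2.8532e+00]
rim [-41.5 -52.3]
rim [-41.2  48.9]
deck [-30.9 -52.9]
deck [-31.4  48.6]
[0.8 3.7]
```

```bash
python3 -m inch '[[[-1,-3,0],[0,0,0],-1],[[-1,-3,0],[0,0,0],-1],[[-1,-3,0],[0,0,0],-1]]' 
python3 - <<'E'
from go import *
delta(P(.003,0.0,.1464),Rdown(PSI)); print(get_obs()['joint_vel'].round(3))
im=get_image('wrist');np.savez('w12.npz',im=im,**camera_model('wrist'));crop(im,100,90,320,160,2.5,'pics/w12.png')
delta(P(.003,0.0,.1464),Rdown(PSI)); 
E
```

```text
time_s: 13.23
position: [0.5355, -0.1249, 0.1488]
tcp_rot: [0.118, 0.993, 0.001, -0.001]
force: [-0.1, 0.3, -3.0]
finger_gap: 0.0128
shift mm [-0.  -0.7  2.4] turn [ 0.0023 -0.0016  0.0047] t 13.2333
[-0.003 -0.     0.005  0.    -0.002 -0.001]
shift mm [-0.1 -0.6  2.3] turn [ 0.0023 -0.0018  0.0046] t 13.2833
```

View pics/w12.png

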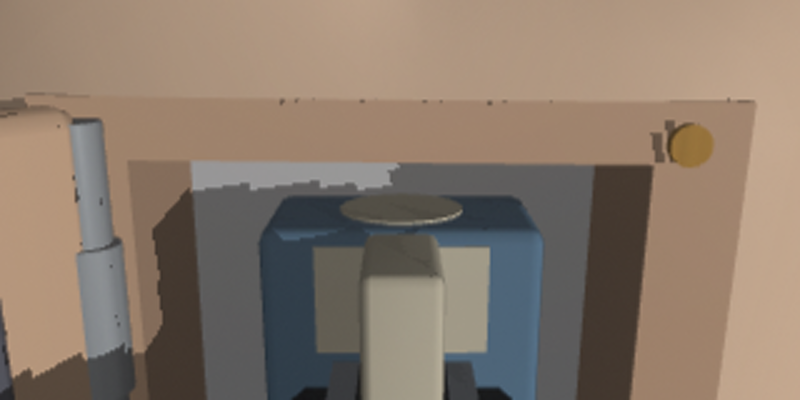

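```bash
python3 - <<'E'
from go import *
c,s=np.cos(ph[2]),np.sin(ph[2])
def loc(w):
    q=w[:2]-ph[:2]; return np.round([(c*q[0]+s*q[1])*1e3,(-s*q[0]+c*q[1])*1e3],1)
d=np.load('w12.npz'); m={k:d[k] for k in ['fx','fy','cx','cy','R','t']}
for u,v in [(128,161),(652,165)]: print(loc(ray(m,u/2.5+100,v/2.5+90,.14)))
E
python3 -m inch '[[[0,-2,0],[0.002,-0.002,0.006],-1],[[0,-2.2,4],[0.002,-0.002,0.006],-1],[[0,-2.2,8],[0.002,-0.002,0.006],-1],[[0,-2.2,10],[0.002,-0.002,0.006],-1],[[0,-2.2,10],[0.002,-0.002,0.006],-1],[[0,-2.2,10],[0.002,-0.002,0.006],-1]]' 
python3 - <<'E'
from go import *
delta(P(.003,-.0015,.138),Rdown(PSI)); print(get_obs()['force'])
im=get_image('wrist');np.savez('w13.npz',im=im,**camera_model('wrist'));crop(im,100,90,320,160,2.5,'pics/w13.png')
E
```

```text
[-44.3 -51.1]
[-44.   48.1]
time_s: 13.78
position: [0.5346, -0.1269, 0.1381]
tcp_rot: [0.121, 0.993, 0.0, -0.0]
force: [-0.1, 0.4, -2.4]
finger_gap: 0.0126
shift mm [-0.5  0.   0.1] turn [ 0.0005 -0.001  -0.0015] t 13.7833
[-0.05653244  0.39170195 -2.41440269]
```

View pics/w13.png

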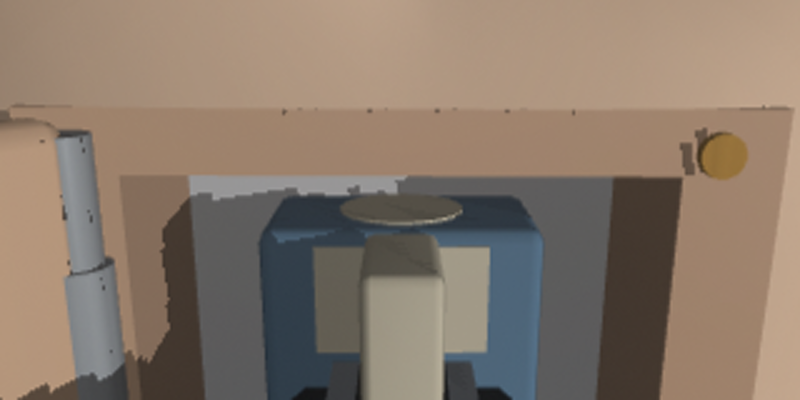

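```bash
python3 -m inch '[[[-4,0,0],[0,0,0],-1],[[-8,0,0],[0,0,0],-1],[[-12,0,0],[0,0,0],-1],[[-16,0,0],[0,0,0],-1],[[-20,0,0],[0,0,0],-1],[[-23,0,0],[0,0,0],-1],[[-24,0,0],[0,0,0],-1],[[-24,0,0],[0,0,0],-1],[[-24,0,0],[0,0,0],-1]]' 70
python3 - <<'E'
from go import *
delta(P(.025,-.0015,.138),Rdown(PSI)); o=get_obs(); print(o['force'], Rn.from_quat(o['tcp_rot']).inv().apply(o['force']))
im=get_image('wrist');np.savez('w14.npz',im=im,**camera_model('wrist'));crop(im,100,60,320,240,2.5,'pics/w14.png')
E
```

```text
time_s: 14.58
position: [0.5559, -0.1323, 0.138]
tcp_rot: [0.121, 0.993, 0.001, -0.004]
force: [-7.3, 2.4, 0.8]
finger_gap: 0.0126
shift mm [-0.5  0.1 -0. ] turn [ 0.0004 -0.0071 -0.0016] t 14.5833
[-7.30920899  2.41671845  0.80758671] [ 7.68138855  0.58910116 -0.75265544]
```

View pics/w14.png

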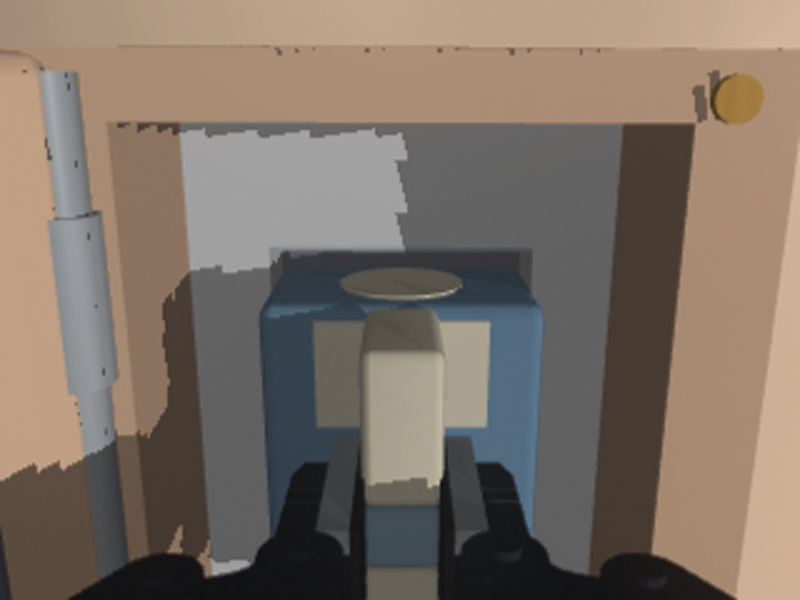

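```bash
python3 -m inch '[[[-3,0,0],[0,-0.006,0],-1],[[-3.5,0,3],[0,-0.006,0],-1],[[-3.5,0,7],[0,-0.006,0],-1],[[-3.5,0,11],[0,-0.006,0],-1],[[-3.5,0,15],[0,-0.006,0],-1],[[-3.5,0,18],[0,-0.006,0],-1],[[-3.5,0,18],[0,-0.006,0],-1]]'
python3 - <<'E'
from go import *
delta(P(.025,-.0015,.1144),Rdown(PSI)); o=get_obs(); print(Rn.from_quat(o['tcp_rot']).inv().apply(o['force']))
E
```

```text
time_s: 15.22
position: [0.5565, -0.1324, 0.1186]
tcp_rot: [0.121, 0.993, 0.001, -0.005]
force: [-8.9, 2.1, -1.6]
finger_gap: 0.0125
shift mm [0.1 0.1 4.3] turn [ 0.0003 -0.0094 -0.0018] t 15.2167
[ 9.16950898 -0.13825623  1.7146465 ]
```

```bash
python3 -m inch '[[[-3,0,2],[0,-0.009,0],-1],[[-3,0,4],[0,-0.009,0],-1],[[-3,0,5],[0,-0.009,0],-1],[[-3,0,5.5],[0,-0.009,0],-1]]'
python3 - <<'E'
from go import *
delta(P(.025,-.0015,.1144),Rdown(PSI)); o=get_obs(); print(Rn.from_quat(o['tcp_rot']).inv().apply(o['force']))
im=get_image('wrist');crop(im,100,60,320,240,2.5,'pics/w15.png')
E
```

```text
time_s: 15.55
position: [0.5572, -0.1327, 0.1147]
tcp_rot: [0.121, 0.993, 0.0, -0.003]
force: [-12.2, 3.4, 9.7]
finger_gap: 0.0129
shift mm [0.8 0.3 0.3] turn [-0.     -0.0062 -0.0018] t 15.55
[12.73080965  0.36727785 -9.63420907]
```

View pics/w15.png

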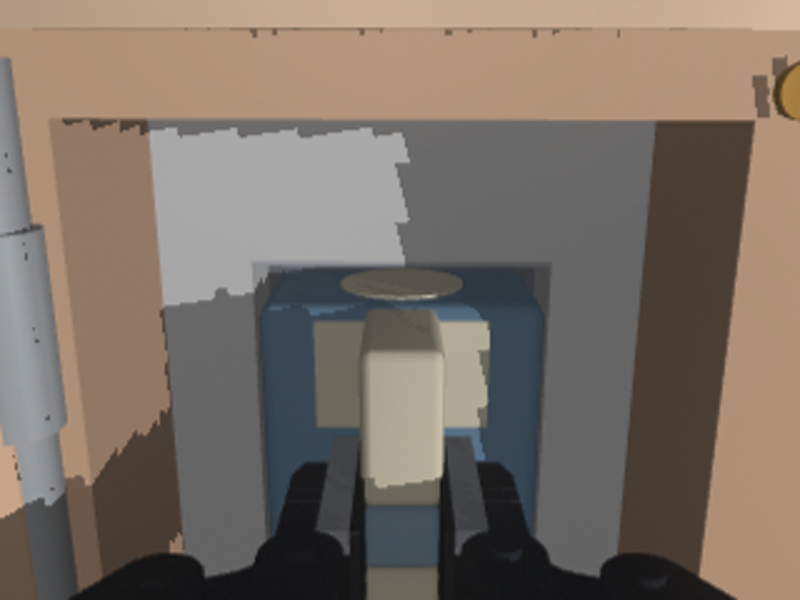

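```bash
python3 -m inch '[[[1,0,0],[0,-0.006,0],-1],[[3,0,0.5],[0,-0.006,0],-1],[[5,0,0.5],[0,-0.006,0],-1],[[5,0,0.5],[0,-0.006,0],-1]]'
python3 - <<'E'
from go import *
delta(P(.025,-.0015,.1144),Rdown(PSI)); o=get_obs(); print(Rn.from_quat(o['tcp_rot']).inv().apply(o['force']))
E
```

```text
time_s: 15.93
position: [0.5517, -0.1313, 0.1146]
tcp_rot: [0.121, 0.993, 0.0, -0.001]
force: [-4.2, 1.2, 1.6]
finger_gap: 0.0125
shift mm [-4.8  0.2  0.1] turn [ 0.0001 -0.0016 -0.002 ] t 15.9333
[ 4.35704342  0.10665307 -1.5814883 ]
```

```bash
python3 -m inch '[[[0,0,0],[0,0,0],-0.4],[[0,0,0],[0,0,0],-0.4],[[0,0,0],[0,0,0],-0.4],[[0,0,-20],[0,0,0],-0.4],[[0,0,-60],[0,0,0],-0.4],[[0,0,-100],[0,0,0],-0.4],[[0,0,-130],[0,0,0],-0.4],[[0,0,-130],[0,0,0],-0.4]]'
python3 - <<'E'
from go import *
o=get_obs(); print(o['force'],o['finger_gap'])
im=get_image('wrist');np.savez('w16.npz',im=im,**camera_model('wrist'));crop(im,0,0,512,384,1.5,'pics/w16.png')
E
```

```text
time_s: 16.6
position: [0.5558, -0.1326, 0.2546]
tcp_rot: [0.121, 0.993, -0.002, 0.008]
force: [1.4, -0.3, 0.5]
finger_gap: 0.0254
[ 1.36937271 -0.33099328  0.54503389] 0.025433899384663696
```

View pics/w16.png

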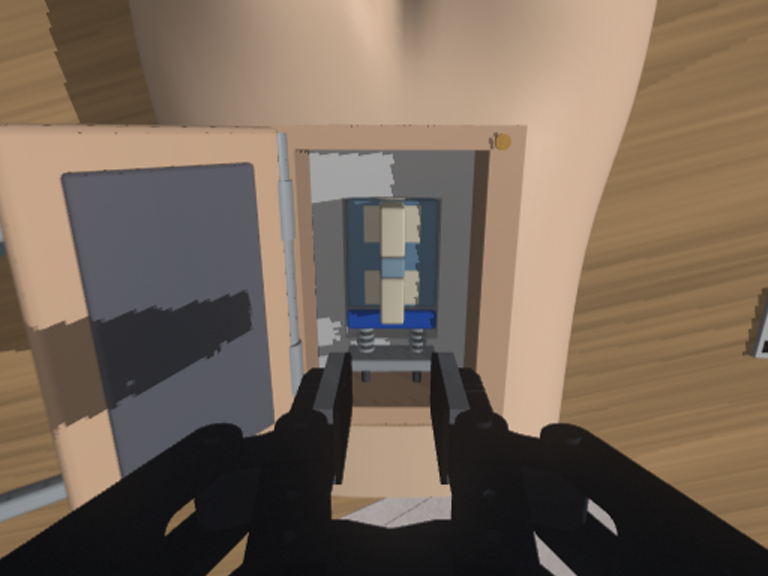

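```bash
cat >> go.py <<'E'
c_,s_=np.cos(ph[2]),np.sin(ph[2])
ph[:2]=P(.0008,-.0016,0)[:2]
def loc(w):
    q=np.array(w[:2])-ph[:2]; return np.round([(c_*q[0]+s_*q[1])*1e3,(-s_*q[0]+c_*q[1])*1e3],1)
def bar(th):
    return P(.03,-.059+.151*np.cos(th)-.015*np.sin(th),.145+.151*np.sin(th)+.015*np.cos(th))
E
python3 - <<'E'
from go import *
d=np.load('w1.npz'); m={k:d[k] for k in ['fx','fy','cx','cy','R','t']}
crop(d['im'],180,260,170,100,4.5,'pics/w1b.png')
print(bar(2.2), proj(m,[bar(2.2)+P(.048,0,0)-P(0,0,0),bar(2.2)-P(.048,0,0)+P(0,0,0)]))
w=ray(m,266.4,331.6,.258);print(w,loc(w))
delta(bar(2.2)+up*.06,Rdown(PSI))
E
```

```text
[ 0.52381127 -0.28911031  0.25825544] [[316.11275983 347.41187497]
 [214.49895249 326.55975427]]
[ 0.52428582 -0.2832668   0.258     ] [  29.1 -154.2]
shift mm [  -8.4 -159.7  -67.2] turn [-0.001   0.0113 -0.0019] t 16.65
```

View pics/w1b.png

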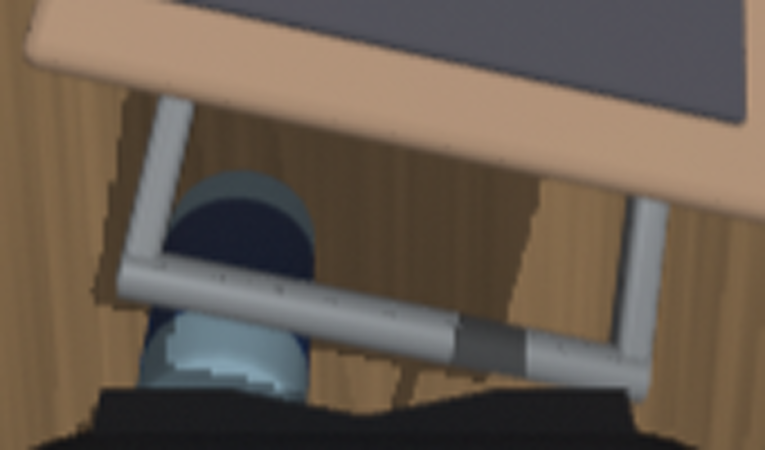

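```bash
python3 -m inch '[[[0,-20,-40],[0,0.011,-0.002],0],[[-8,-60,-70],[0,0.011,-0.002],0],[[-8,-100,-85],[0,0.011,-0.002],0],[[-8,-140,-87],[0,0.011,-0.002],0],[[-8,-160,-87],[0,0.011,-0.002],0],[[-8,-160,-87],[0,0.011,-0.002],0],[[-8,-160,-87],[0,0.011,-0.002],0],[[-8,-160,-87],[0,0.011,-0.002],0]]'
python3 - <<'E'
from go import *
delta(bar(2.2)+up*.08,Rdown(PSI));print(get_obs()['joint_vel'].round(3))
im=get_image('wrist');np.savez('w17.npz',im=im,**camera_model('wrist'));crop(im,0,0,512,384,1.5,'pics/w17.png')
E
```

```text
time_s: 17.32
position: [0.5232, -0.289, 0.3367]
tcp_rot: [0.12, 0.993, 0.0, -0.001]
force: [0.2, 0.6, 0.3]
finger_gap: 0.043
shift mm [-0.6  0.1 -1.5] turn [ 0.0003 -0.0012 -0.    ] t 17.3167
[ 0.027 -0.012  0.003 -0.     0.003 -0.003]
```

View pics/w17.png

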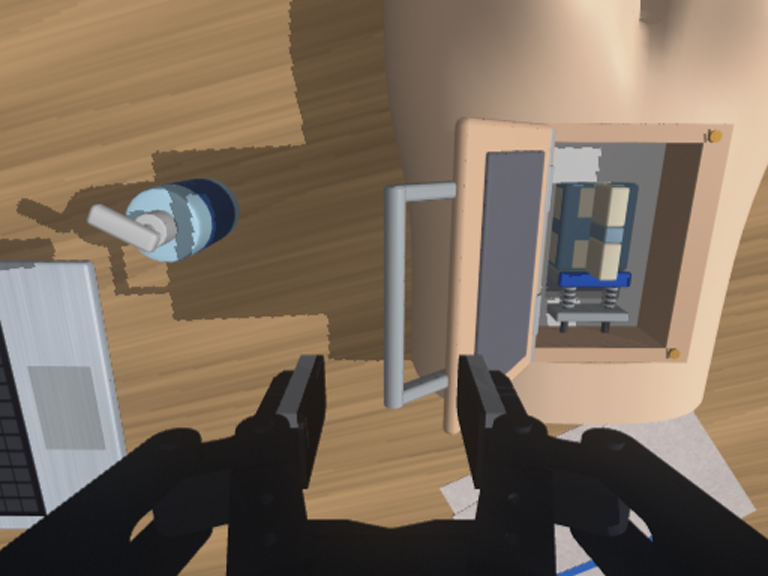

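```bash
python3 - <<'E'
from go import *
d=np.load('w17.npz'); m={k:d[k] for k in ['fx','fy','cx','cy','R','t']}
for v in (188,300,403): print(loc(ray(m,395/1.5,v/1.5,.258)))
print(proj(m,[bar(2.2)])*1.5)
E
```

```text
[ -25.2 -157.4]
[  27.9 -157.1]
[  83.8 -156.9]
[[389.05787807 304.27140994]]
```

```bash
python3 -m inch '[[[0,2,10],[0,0,0],-0.45],[[0,2,30],[0,0,0],-0.45],[[0,2,50],[0,0,0],-0.45],[[0,2,70],[0,0,0],-0.45],[[0,2,85],[0,0,0],-0.45],[[0,2,92],[0,0,0],-0.45],[[0,2,92],[0,0,0],-0.45],[[0,2,92],[0,0,0],-0.45]]' 25
python3 - <<'E'
from go import *
print(get_obs()['force'],loc(get_obs()['position']))
im=get_image('wrist');np.savez('w18.npz',im=im,**camera_model('wrist'));crop(im,0,0,512,384,1.5,'pics/w18.png')
E
```

```text
time_s: 18.03
position: [0.5241, -0.2855, 0.2452]
tcp_rot: [0.119, 0.993, 0.0, -0.0]
force: [0.1, -0.2, 0.5]
finger_gap: 0.0237
[ 0.07309626 -0.18606222  0.49264815] [  29.5 -156.4]
```

View pics/w18.png

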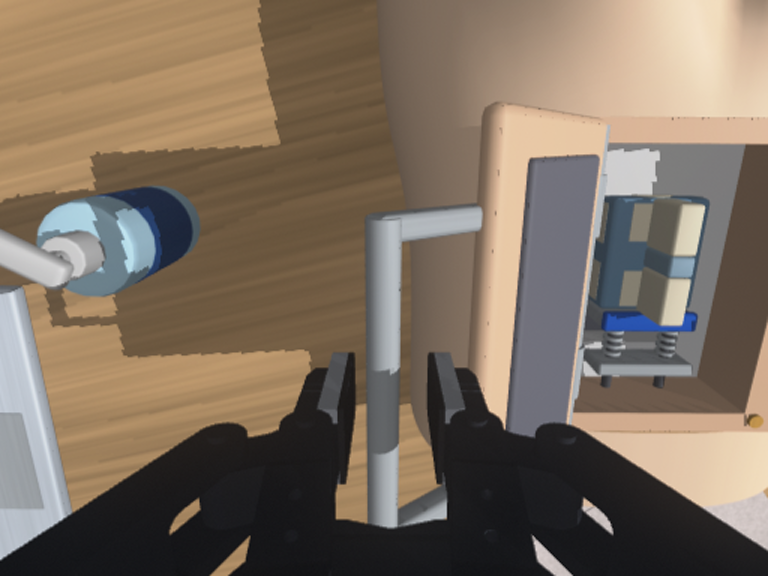

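```bash
python3 -m inch '[[[0,-2,0],[0,0,0],-0.6],[[0,-2,0],[0,0,0],-1],[[0,-2,0],[0,0,0],-1],[[0,-2,0],[0,0,0],-1],[[0,-2,0],[0,0,0],-1]]' 25
python3 - <<'E'
from go import *
o=get_obs();print(o['force'],loc(o['position']),o['position'],o['finger_gap'])
for th in np.arange(2.2,-.01,-.1):
    b=bar(th); q=bar(2.2)
    l=np.array([*loc(b),b[2]*1e3])-np.array([*loc(q),q[2]*1e3]); print(round(th,2),l.round(0)[1:])
E
```

```text
time_s: 18.5
position: [0.5247, -0.2882, 0.2483]
tcp_rot: [0.119, 0.993, -0.001, 0.002]
force: [1.4, 1.1, 5.9]
finger_gap: 0.0087
[1.38671252 1.14687967 5.94622355] [  30.6 -158.9] [ 0.5246575  -0.28818629  0.24826634] 0.008723141053503433
2.2 [0. 0.]
2.1 [12. 10.]
2.0 [24. 18.]
1.9 [38. 25.]
1.8 [52. 30.]
1.7 [67. 35.]
1.6 [82. 37.]
1.5 [97. 38.]
1.4 [112.  38.]
1.3 [127.  36.]
1.2 [142.  33.]
1.1 [156.  28.]
1.0 [170.  22.]
0.9 [183.  14.]
0.8 [195.   6.]
0.7 [207.  -5.]
0.6 [217. -16.]
0.5 [226. -28.]
0.4 [234. -41.]
0.3 [241. -54.]
0.2 [246. -69.]
0.1 [250. -83.]
-0.0 [252. -98.]
```

```bash
python3 -m inch '[[[0,6,-5],[0,0,0],-1],[[0,12,-10],[0,0,0],-1],[[0,24,-18],[0,0,0],-1],[[0,38,-25],[0,0,0],-1],[[0,52,-30],[0,0,0],-1],[[0,67,-35],[0,0,0],-1],[[0,82,-37],[0,0,0],-1],[[0,97,-38],[0,0,0],-1],[[0,112,-38],[0,0,0],-1],[[0,120,-37],[0,0,0],-1],[[0,127,-36],[0,0,0],-1],[[0,127,-36],[0,0,0],-1]]' 25
python3 - <<'E'
from go import *
o=get_obs();print(o['force'],loc(o['position']),o['position'],o['finger_gap'])
crop(get_image('side'),190,70,160,120,5,'pics/s20.png')
im=get_image('wrist');crop(im,0,0,512,384,1.5,'pics/w20.png')
E
```

```text
time_s: 19.5
position: [0.5557, -0.1624, 0.2848]
tcp_rot: [0.118, 0.993, -0.0, 0.004]
force: [5.5, -0.7, 3.8]
finger_gap: 0.0089
[ 5.48112216 -0.66318234  3.83250099] [ 30.7 -29.4] [ 0.55573079 -0.16243747  0.28480101] 0.008941341977120746
```

View pics/s20.png

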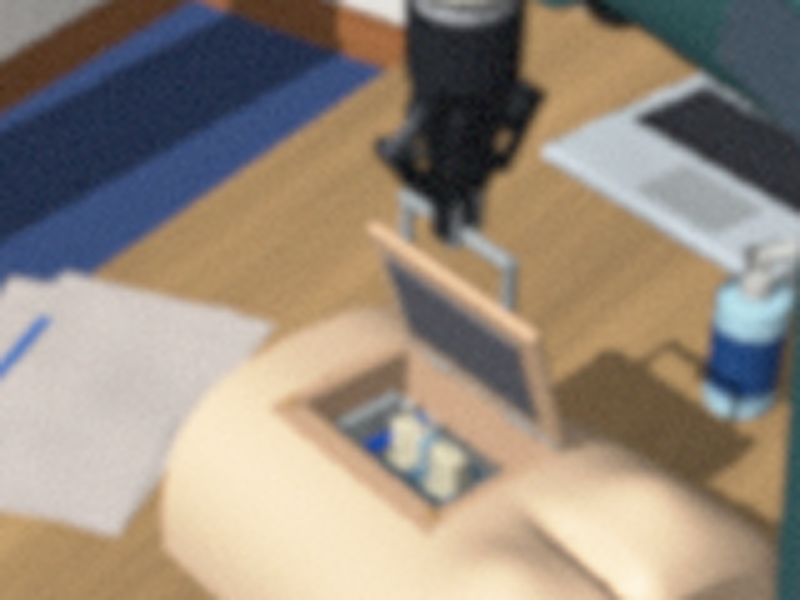

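View pics/w20.png

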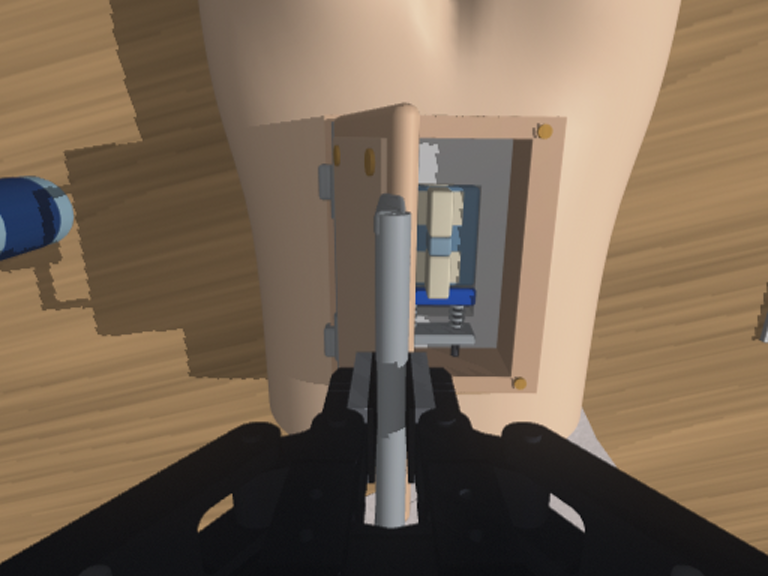

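```bash
python3 -m inch '[[[0,6,1.5],[0,0,0],-1],[[0,13,3.5],[0,0,0],-1],[[0,20,6],[0,0,0],-1],[[0,27,9],[0,0,0],-1],[[0,40,15],[0,0,0],-1],[[0,53,22],[0,0,0],-1],[[0,65,31],[0,0,0],-1],[[0,77,41],[0,0,0],-1],[[0,82,47],[0,0,0],-1],[[0,87,52],[0,0,0],-1],[[0,92,58],[0,0,0],-1],[[0,92,58],[0,0,0],-1]]' 25
python3 - <<'E'
from go import *
o=get_obs();print(o['force'],loc(o['position']),o['position'],o['finger_gap'],o['joint_positions'].round(2))
E
```

```text
time_s: 20.6
position: [0.5776, -0.0721, 0.2238]
tcp_rot: [0.117, 0.993, 0.0, 0.002]
force: [6.0, 1.7, 1.0]
finger_gap: 0.0088
[5.99544814 1.66172022 0.99953408] [30.4 63.6] [ 0.57762688 -0.07211968  0.2237503 ] 0.008805228615729145 [-0.22  0.16  1.31  0.    1.67 -1.56]
```

```bash
python3 -m inch '[[[0,4,5],[0,0,0],-1],[[0,7.5,10],[0,0,0],-1],[[0,11.5,16],[0,0,0],-1],[[0,15,23],[0,0,0],-1],[[0,18.5,29],[0,0,0],-1],[[0,21,36],[0,0,0],-1],[[0,23.5,43],[0,0,0],-1],[[0,25.5,50],[0,0,0],-1],[[0,26.5,55],[0,0,0],-1],[[0,27,58],[0,0,0],-1],[[0,27,58],[0,0,0],-1]]' 25
python3 - <<'E'
from go import *
o=get_obs();print(o['force'],loc(o['position']),o['position'],o['finger_gap'])
crop(get_image('side'),190,90,160,120,5,'pics/s22.png')
E
```

```text
time_s: 21.52
position: [0.5839, -0.0464, 0.1629]
tcp_rot: [0.118, 0.993, -0.001, 0.001]
force: [5.4, -4.4, -1.3]
finger_gap: 0.0086
[ 5.40790676 -4.38506631 -1.30242685] [30.4 90. ] [ 0.58388906 -0.04639395  0.16294492] 0.008572805517420838
```

View pics/s22.png

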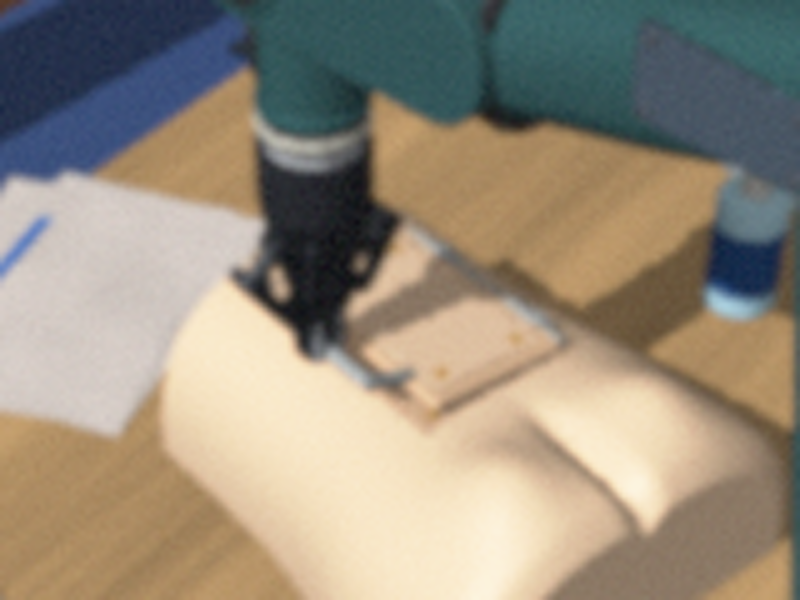

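```bash
python3 -m inch '[[[0,0,3],[0,0,0],-1],[[0,0,6],[0,0,0],-1],[[0,0.5,8],[0,0,0],-1],[[0,0.5,10],[0,0,0],-1],[[0,0.5,11],[0,0,0],-1],[[0,0.5,11],[0,0,0],-1]]' 25
python3 -m inch '[[[0,0,1],[0,0,0],-1],[[0,0,2],[0,0,0],-1],[[0,0,3],[0,0,0],-1],[[0,0,3],[0,0,0],-1]]' 25
```

```text
time_s: 22.07
position: [0.5842, -0.045, 0.1515]
tcp_rot: [0.118, 0.993, -0.0, 0.001]
force: [6.0, 1.2, 2.2]
finger_gap: 0.0089
time_s: 22.4
position: [0.5843, -0.0449, 0.1514]
tcp_rot: [0.118, 0.993, -0.001, 0.002]
force: [0.3, -0.8, 11.9]
finger_gap: 0.0087
```

```bash
python3 -m inch '[[[0,0,1],[0,0,0],-1],[[0,0,1],[0,0,0],-0.5],[[0,0,1],[0,0,0],-0.5],[[0,0,1],[0,0,0],-0.5],[[0,0,1],[0,0,0],-0.5]]' 25
python3 - <<'E'
from go import *
o=get_obs();print(o['force'],loc(o['position']),o['position'],o['finger_gap'])
im=get_image('wrist');crop(im,0,0,512,384,1.5,'pics/w24.png')
E
```

```text
time_s: 22.82
position: [0.583, -0.0445, 0.1487]
tcp_rot: [0.117, 0.993, -0.001, 0.0]
force: [0.2, -1.0, -0.4]
finger_gap: 0.0215
[ 0.20493392 -1.04018324 -0.3571878 ] [29.  91.6] [ 0.58295737 -0.04451809  0.14865597] 0.02145041027319299
```

View pics/w24.png

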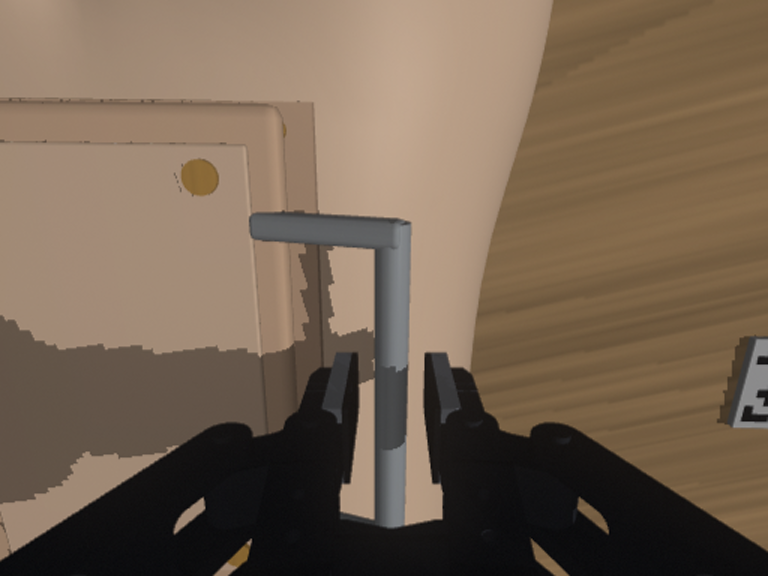

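Fingers are clear on both sides of the bar (the bar at column 391, pads at 350 and 432). I'll lift straight out and check the closure.

```bash
python3 -m inch '[[[0,0,-5],[0,0,0],-0.5],[[0,0,-15],[0,0,0],-0.5],[[0,0,-40],[0,0,0],-0.5],[[0,0,-75],[0,0,0],-0.5],[[0,0,-110],[0,0,0],-0.5],[[0,0,-140],[0,0,0],-0.5],[[0,0,-140],[0,0,0],-0.5],[[0,0,-140],[0,0,0],-0.5]]'
python3 - <<'E'
from go import *
o=get_obs();print(o['force'],o['position'])
im=get_image('wrist');d=camera_model('wrist');crop(im,0,0,512,384,1.5,'pics/w25.png')
dR=lambda v:P(*v)-P(0,0,0)*[1,1,0]
for th in (0,.03,.1):
    b=bar(th); e=P(.048,0,0)-P(0,0,0); print(th,(proj(d,[b-e,b+e])*1.5).round(0).tolist())
crop(get_image('side'),190,90,160,120,5,'pics/s25.png')
E
```

```text
time_s: 23.53
position: [0.5842, -0.0445, 0.2933]
tcp_rot: [0.117, 0.993, -0.001, 0.004]
force: [-0.2, -0.1, -0.9]
finger_gap: 0.0212
[-0.19260644 -0.10832236 -0.9383394 ] [ 0.58415124 -0.04454867  0.29334344]
0 [[391.0, 192.0], [390.0, 350.0]]
0.03 [[391.0, 192.0], [390.0, 353.0]]
0.1 [[387.0, 194.0], [386.0, 361.0]]
```

View pics/w25.png

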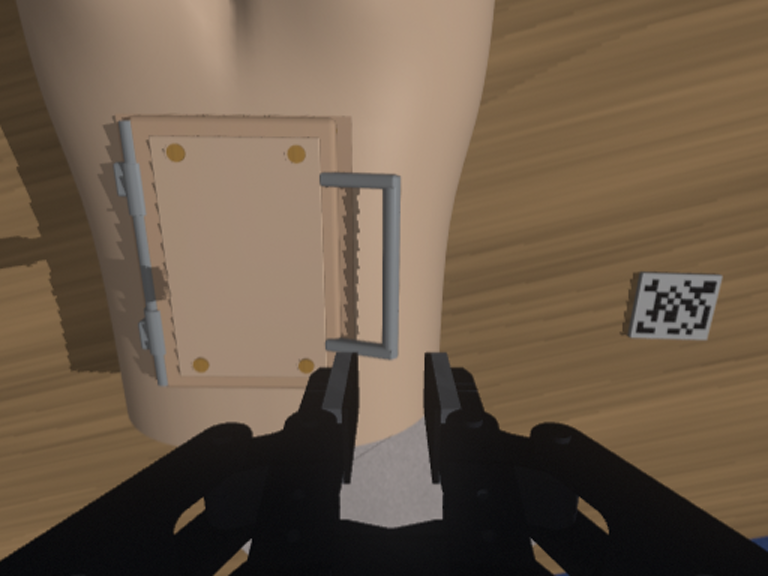

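View pics/s25.png

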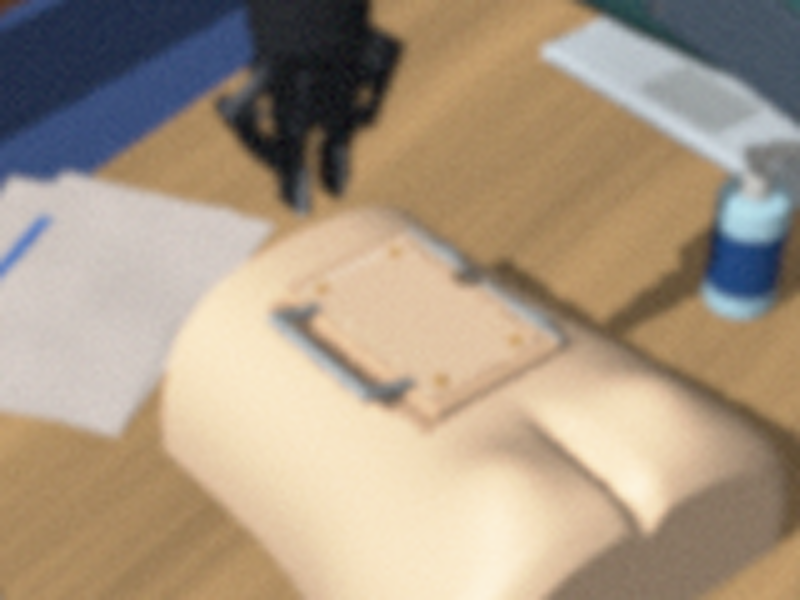

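```bash
python3 -m inch '[[[0,0,0],[0,0,0],-0.5],[[0,0,0],[0,0,0],-0.5],[[0,0,0],[0,0,0],-0.5],[[0,0,0],[0,0,0],-0.5]]'; python3 -c "
from bench import *
print(close_job())"
```

```text
time_s: 23.97
position: [0.5825, -0.0443, 0.2876]
tcp_rot: [0.117, 0.993, -0.001, -0.001]
force: [-0.0, -0.2, 0.1]
finger_gap: 0.021
the job is handed in; nothing more can be done
None
```

The insert is fitted, the hatch is shut and the job is handed in, at 24.0 s of the 61 s allowed. No verdict was reported.

**What I did:**
- Took the insert farthest to the robot's right by its ends, turned it upright and stood it on the desk.
- Re-gripped it by the ridge and pushed the clamp back with it; the clamp pushed back with about 9 N. I then lowered it to the pocket floor, eased it against the fixed end and let go.
- Took the hatch by its pull bar, swung it over and lowered it at about 0.6 rad/s or less over the last part. When I felt about 12 N at the rim, I released the bar and lifted clear.

**What the last checks showed:**
- **Insert:** the pictures after release, before the hatch was closed, show it upright and centred in the pocket against the fixed end, with the clamp on its other end. I did not see it again after that.
- **Hatch:** it looks shut in both the wrist and side pictures. The bar lies within a few pixels of where the calibration puts it at angle 0, but that cannot tell 0 from 0.03 rad.
- **Robot:** the tool force was about 0, with the fingers roughly 13 cm above the bar.
- **Mouse, marker tile and gel bottle:** I did not touch or go near them. The tile and bottle stand undisturbed in the last pictures. The mouse was last seen while I handled the insert.

**What disagreed:**
- Wrist pictures taken with the arm still settling put the phantom about 3.5 mm apart sideways. I placed the insert by a picture taken at rest.
- The first grasp stopped about 11 mm short with an unexplained 11 N upward push, but the grip held.

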